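# Clamp the syringe and push four clicks through the filter, holding the pressure

## Robot

A 7-joint arm with a two-finger parallel gripper is mounted at the origin on a cart in front of the work surface, level with it; the furniture and walls round the work are solid. World frame = base frame: x ahead of the robot, y to its left, z up, the work surface at z = 0. Lengths are in m, angles in rad, forces in N, time in s.
With the tool pointing down it reaches from about 0.425 to 0.875 m from the base axis. Payload 4.7 kg.
Tool frame: the origin (TCP) lies between the finger pads; the fingertips stand 11 mm ahead of it and the grasp point (between the pads) lies 8 mm behind it; z points along the fingers, y is the direction in which the jaws open and shut (so a half turn about z gives the same grasp; the last joint's range is limited). The gripper opens to 87 mm and grips with 3 to 60 N. Pads are 19 mm wide; open, the fingers measure 117 mm over their backs; the gripper's body (75 mm by 190 mm) begins 51 mm behind the grasp point.
Start: joints at [1.163, 0.321, -0.07, 1.45, 0.023, 1.371, -0.057], TCP at [0.266, -0.593, 0.21] pointing down, gripper open.
Joint ranges: [-2.86, 2.86], [-0.3, 2.09], [-1.38, 1.24], [0.06, 2.45], [-1.56, 4.7], [0.09, 2.05], [-2.69, 2.69]. Speed limits (rad/s): [2.57, 2.57, 3.14, 3.14, 3.14, 3.14, 3.14].

## Interface

Orientations are given as a rotation vector (axis times angle).
In Python, from bench import ctrl gives the robot as it stands.
- The arm moves only by the tool servo_tool, never from a script. Its argument "series" is a list of rows, each an object with "travel": the shift along the tool's x, y, z in m, a list of three; "angular": the turn, a rotation vector about the tool's x, y, z in rad, a list of three. A call has 1 to 5 rows; each row shifts and turns the commanded pose from where the row before left it, along the tool's axes as they then stand; what a row does not reach is not made up. A row lasts 1/10 s, in which the tool goes at most 50 mm and 8.59 degrees, less where a joint would pass 70% of its speed; a pose out of reach is approached as far as the arm can. A call with a gripper value outside its range is refused whole. "claw" is the finger opening in m, from 0 to 0.087, set as the call begins (left out, the last holds). The fingers move at their own pace and stop on an object; "squeeze" is the grip in N (left out, the last holds). Time passes only in rows, so rows that do not move let the fingers close. It gives the time, the measured TCP pose, the force and the opening at its end, in the units of the state.
- ctrl.get_state(): the state, without advancing time (a new reading comes with each control period).
- ctrl.get_image(name): name is "scene" or "side" or "wrist"; returns the picture (420x560x3 uint8, red, green, blue); there is no depth.
- ctrl.calibration(name): a dict with "fx", "fy", "cx", "cy" (pixels), "rvec" (rotation vector, rad) and "tvec" (3), from world to camera coordinates, as OpenCV has them. Camera axes: x right, y down, z forward; pixel columns grow to the right and rows downward; lengths in m; the calibration is good to about 2 mm. A picture is of the moment at which its call begins: read the wrist's pose just before it. calibration takes no time and is no camera call; for the wrist camera it gives the pose at the moment of the call.
- ctrl.close_job(): hands the job in, once; it reports no verdict.
The state is a dict: "time": time; "joint_positions": joint angles; "qd": joint speeds; "joint_torque": joint torques, N m; "position": TCP position; "tool_rot": TCP orientation; "ft_force": force on the tool from outside, world axes, zero at the start; "torque": the same for the moment, N m; "grip_width": opening from 0.0 (shut) to 1.0 (fully open).
Only numpy, scipy, OpenCV 4.12 (cv2) and the standard library are available. Lean on these libraries where they do the work, as an engineer would, in place of code of your own. Each camera call takes 0.05 s, during which the arm holds its last target.

## Task

Filter four millilitres with the hand syringe press: first fix the syringe by pressing the black captive clamp knob down against its spring until it meets its thread, and screwing it clockwise (seen from above) until it is tight. Then push the ratchet lever by its red grip over towards the clamp by exactly four clicks from its rest (one click is one millilitre, never a fifth) and finish while still holding the lever there in your grip, because it springs back when let go and the pressure on the filter is lost. Do not push the lever before the syringe is clamped, and do not shift the small beaker under the outlet or anything else on the bench.

Things in the scene. Friction and masses are not known exactly. Their poses are not given: they have to be found in the camera images.
- press: hand syringe press, white base plate 100 x 290 mm with grey clamp bridge, fixed to the bench; origin on the bench surface straight below the syringe's axis. Its +y axis runs from the filter and beaker end towards the lever end, its z axis is up. The clear 20 ml syringe lies along y, 88 mm above the bench. Nothing on the press but its knob, lever, plunger and spring pawl can move.
- knob_grip (a point): centre of the black fluted round clamp knob (gripped diameter 35 mm; 26 mm tall, this point 12 mm below its top). Vertical axis; at press x = 0, y = -60 mm, 178 mm above the bench at the start, sinking with the knob. The steel thread collar under it (diameter 38 mm) ends 22 mm below the knob's underside at the start (13 mm when tight).
- clamp_screw (a joint): how far the knob has been pressed down, m: 0 at rest (spring up, out of the thread), 0.0088 where the rubber pad at the foot of the spindle meets the syringe barrel, 0.0090 when clamped. The spring pushes up with 3 N at 0 and 7.5 N fully down. Let go before it is turned, it jumps up again.
- clamp_knob (a joint): turn of the knob, rad, clockwise seen from above is positive; starts between -0.25 and 0.15. With the knob pressed down at least 7 mm, turning clockwise past about 0.3 brings it under its steep thread, which draws it down and levels out at 1.0; it comes up against its stop, tight, at 1.35 and stays when let go. Turning takes under 0.15 N m. Turned without pressing, it only idles above the thread.
- lever_grip (a point): centre of the red cylindrical hand grip (diameter 22 mm, 54 mm long, lying level along the press x axis, free all round and from above) that sticks out sideways, towards press -x, from the end of the steel lever; 120 mm from the lever axis. This point is in the middle of its length, 34 mm out from the lever arm; at rest about 166 mm above the bench, at press x = -64 mm, y = 153 mm.
- lever_pivot (a point): point on the lever's axis straight abreast of the grip's middle (the axis is parallel to the press x axis): press x = -64 mm, y = 90 mm, 64 mm above the bench. At rest the lever leans 0.55 rad from upright towards press +y; it is pushed up and over towards -y (the clamp), so that the grip runs on a 120 mm arc about this point.
- lever (a joint): lever angle, rad: 0 at rest on its stop, grows as the grip goes over towards the clamp. A spring roller drops into a notch (one click) every 0.157 rad (19 mm at the grip); the fourth is at 0.628, the sixth is the last. Push at the grip: return spring 4 N (rest) to 7.5 N (fourth), about 4 N more on leaving a notch, less on the way into the next; a hard grip adds friction. Let go, it runs back to 0.
- beaker_mouth (a point): centre of the mouth of the small glass beaker (44 mm across, 50 mm tall) standing loose on the bench under the filter outlet
- tip_box_mid (a point): bystander: pipette tip box, teal with clear lid, 93 x 125 x 77 mm; half-way up
- bottle_white_mid (a point): bystander: white bottle with white cap, 42 mm across, 68 mm tall; half-way up
- bottle_red_mid (a point): bystander: white bottle with red cap, 42 mm across, 68 mm tall; half-way up
- tape_mid (a point): bystander: green tape roll lying flat, 77 mm across, 19 mm high; half-way up
- marker_mid (a point): bystander: black marker pen lying, 126 mm long; its middle
- dishes_mid (a point): bystander: stack of petri dishes, 62 mm across, 62 mm tall; half-way up

How it is judged:
By the outcome, as a careful person would: the job done as asked, in the order asked, and still so for the second after the job is handed in, while the arm keeps its last pose, push and grip.
It also fails if it takes over 61 s, if anything falls off the work surface, if the arm or the gripper's body presses on something with over 40 N, if the wrist force passes 120 N, or if a joint passes its speed limit or range.

## Working session

There is one attempt and no reset: what is moved stays moved. The work goes in short steps, Python scripts to look and compute and a tool call to move; the robot and the scene stay as the last step left them, time stands still between calls to the robot, and variables do not carry over. Pictures are saved under pics/ and viewed, and the job is handed in when it is done.

Besides the shell and the picture viewer there is one more tool, called after "Emit:" as name([rows], argument=value, ...), one row to a line, values as JSON. servo_tool: Moves the arm, as the interface text tells. Its arguments: {"type":"object","properties":{"series":{"type":"array","items":{"type":"object","properties":{"travel":{"type":"array","items":{"type":"number"}},"angular":{"type":"array","items":{"type":"number"}}}}},"claw":{"type":"number"},"squeeze":{"type":"number"}},"required":["series"]}

```bash
mkdir -p pics; ls
python3 - <<'E'
from bench import ctrl
import cv2
print(ctrl.get_state())
for n in ["scene","side","wrist"]:
    im=ctrl.get_image(n); cv2.imwrite(f"pics/{n}0.png",im[:,:,::-1]); print(n,ctrl.calibration(n))
E
```

```text
pics
{'time': 0.0, 'joint_positions': array([ 1.16307483,  0.32182473, -0.07007491,  1.45167806,  0.02260927,
        1.37076608, -0.05687877]), 'qd': array([ 0.00014207, -0.00101275,  0.00109246, -0.0007055 , -0.00072267,
        0.0008178 , -0.00075605]), 'joint_torque': array([-4.88238254e-05, -4.91290891e+01, -4.04072385e-01, -3.12536001e+01,
       -6.38788892e-02,  4.36902547e-02,  1.64138864e-04]), 'position': array([ 0.26583684, -0.5925297 ,  0.20855878]), 'tool_rot': array([-3.07018107e+00, -6.57380941e-01,  7.87347712e-04]), 'ft_force': array([0.95082491, 0.55654592, 0.87532358]), 'torque': array([-0.03365684, -0.07689917, -0.0139879 ]), 'grip_width': 0.9994095825136151}
scene {'fx': 419.2404350945031, 'fy': 419.2404350945031, 'cx': 281.3744134028941, 'cy': 212.92467189832473, 'rvec': array([ 0.63440365, -2.32653056,  1.54062923]), 'tvec': array([0.54830044, 0.16040151, 0.93545046])}
side {'fx': 486.3806097255382, 'fy': 486.3806097255382, 'cx': 277.43782133847446, 'cy': 202.2637987152067, 'rvec': array([ 2.00029808,  0.06186855, -0.01794192]), 'tvec': array([-0.51659035,  0.21096618,  1.08098914])}
wrist {'fx': 302.6893765633132, 'fy': 302.6893765633132, 'cx': 278.5186918591648, 'cy': 208.56053296369197, 'rvec': array([-2.42219282,  1.56678713,  0.23595812]), 'tvec': array([-0.64852161, -0.03555919,  0.39077694])}
```

View pics/scene0.png

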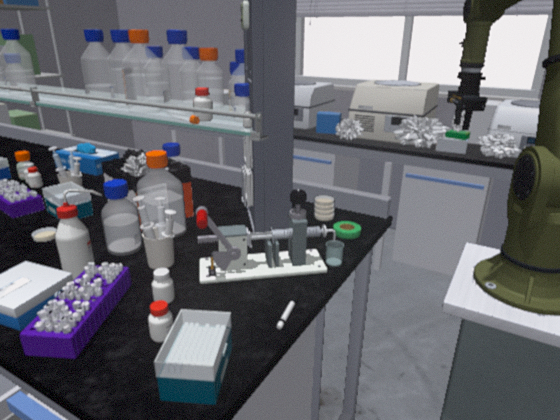

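View pics/side0.png

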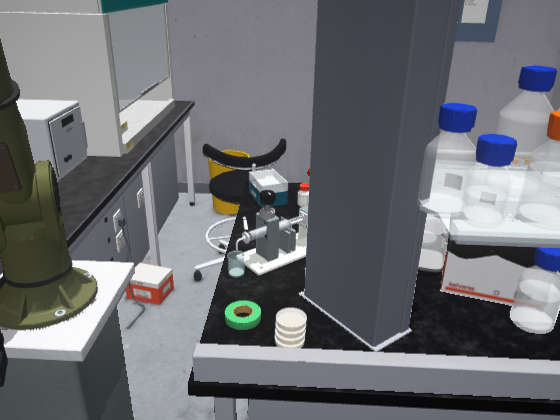

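View pics/wrist0.png

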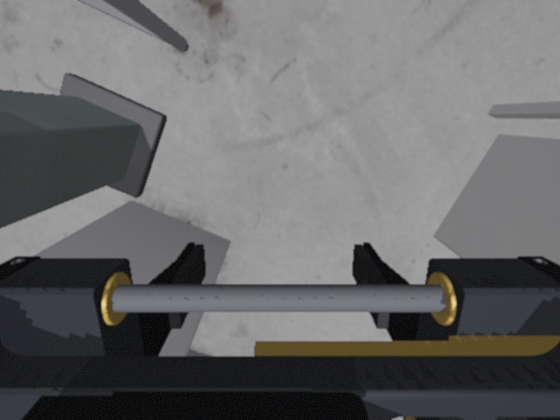

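Run:
```python
import cv2
a=cv2.imread("pics/scene0.png")[170:300,180:380]; cv2.imwrite("pics/sc1.png",cv2.resize(a,None,fx=4,fy=4,interpolation=cv2.INTER_CUBIC))
a=cv2.imread("pics/side0.png")[165:350,190:340]; cv2.imwrite("pics/si1.png",cv2.resize(a,None,fx=3.2,fy=3.2,interpolation=cv2.INTER_CUBIC))
```

```text
(no output)
```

View pics/sc1.png

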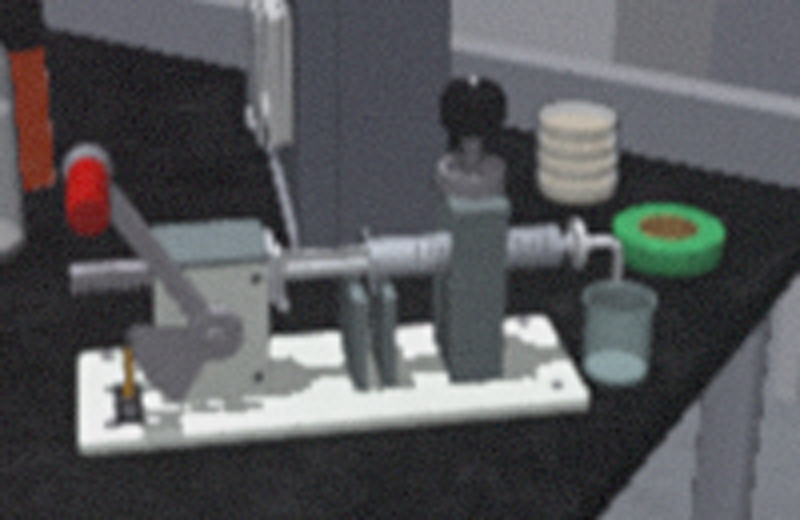

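View pics/si1.png

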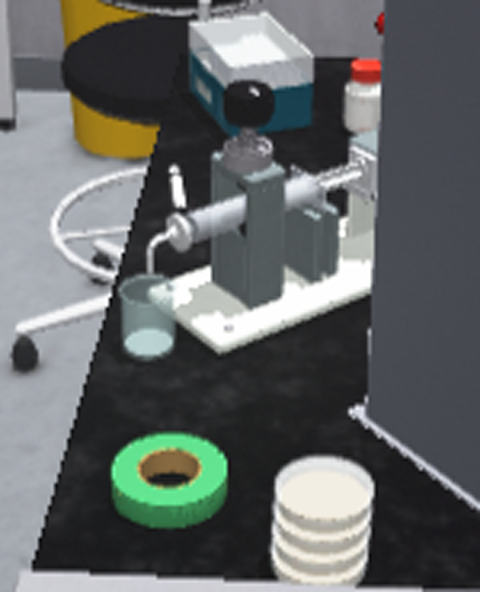

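```bash
cat > h.py <<'E'
import numpy as np, cv2
from scipy.optimize import least_squares
from scipy.spatial.transform import Rotation as R
def proj(c,P):
    K=np.array([[c["fx"],0,c["cx"]],[0,c["fy"],c["cy"]],[0,0,1.]])
    return cv2.projectPoints(np.atleast_2d(np.array(P,float)),c["rvec"],c["tvec"],K,None)[0][:,0]
def press2w(p,P):
    P=np.atleast_2d(P); c,s=np.cos(p[2]),np.sin(p[2])
    return np.c_[p[0]+c*P[:,0]-s*P[:,1],p[1]+s*P[:,0]+c*P[:,1],P[:,2]]
E
python3 - <<'E'
from h import *
from bench import ctrl
cs,cd=ctrl.calibration("scene"),ctrl.calibration("side")
S=lambda u,v:((u+.5)/4-.5+180,(v+.5)/4-.5+170)
D=lambda u,v:((u+.5)/3.2-.5+190,(v+.5)/3.2-.5+165)
obs=[(cs,S(473,106),(0,-.06,.177)),(cd,D(249,103),(0,-.06,.177)),(cs,S(88,195),(-.064,.153,.166))]
for best in [0]:
    f=lambda p:np.concatenate([proj(c,press2w(p,P))[0]-np.array(uv) for c,uv,P in obs])
    for y0 in (0,1.57,3.1,-1.57):
        r=least_squares(f,[.6,0,y0]); print(r.cost,r.x,r.fun)
def ray(c,uv,z):
    Rm=R.from_rotvec(c["rvec"]).as_matrix(); o=-Rm.T@c["tvec"]
    d=Rm.T@np.array([(uv[0]-c["cx"])/c["fx"],(uv[1]-c["cy"])/c["fy"],1]); return o+d*(z-o[2])/d[2]
for n,uv in dict(nl=(82,440),nr=(587,400),fr=(545,318),fl=(80,352)).items(): print(n,ray(cs,S(*uv),.01))
print("beaker",ray(cs,S(620,293),.05),ray(cd,D(148,290),.05))
print("dish",ray(cs,S(578,115),.062),"tape",ray(cs,S(668,228),.019))
o=lambda c:-R.from_rotvec(c["rvec"]).as_matrix().T@c["tvec"]
print(o(cs),o(cd))
# pillar
for uv in [(305,295),(376,345),(411,328)]: print("pillar",ray(cd,uv,0))
E
```

```text
0.1725423408499288 [ 0.52721123  0.23036339 -0.86726699] [ 0.30887898  0.32141547  0.26723252  0.23109826 -0.11398375  0.09251288]
0.172542340849937 [ 0.52721123  0.23036339 -0.86726699] [ 0.30887897  0.32141547  0.26723252  0.23109827 -0.11398374  0.09251289]
0.17254234084994458 [0.52721123 0.23036339 5.41591832] [ 0.30887897  0.32141547  0.26723252  0.23109827 -0.11398375  0.09251289]
0.1725423408499668 [ 0.52721123  0.23036339 -0.86726699] [ 0.30887893  0.32141545  0.26723258  0.23109828 -0.11398364  0.09251303]
nl [0.62641343 0.36997502 0.01      ]
nr [0.40533151 0.18711438 0.01      ]
fr [0.46999253 0.10901978 0.01      ]
fl [0.69209859 0.29422594 0.01      ]
beaker [0.41393173 0.12571273 0.05      ] [0.4106283  0.12901408 0.05      ]
dish [ 0.54774468 -0.10278203  0.062     ] tape [ 0.44760477 -0.03951502  0.019     ]
[0.07780239 0.96727704 0.50965822] [ 0.55240789 -0.86681074  0.65068772]
pillar [0.57733593 0.05080335 0.        ]
pillar [ 0.7168172  -0.10570123  0.        ]
pillar [ 0.79606718 -0.04873636  0.        ]
```

```bash
cat >> h.py <<'E'
def ray(c,uv,z):
    Rm=R.from_rotvec(c["rvec"]).as_matrix(); o=-Rm.T@c["tvec"]
    d=Rm.T@np.array([(uv[0]-c["cx"])/c["fx"],(uv[1]-c["cy"])/c["fy"],1]); return o+d*(z-o[2])/d[2]
def Rdown(jaw): # tool y along jaw angle (horizontal), z down
    y=np.array([np.cos(jaw),np.sin(jaw),0]);z=np.array([0,0,-1.]);return np.c_[np.cross(y,z),y,z]
def rows(p,Rm,wps):
    """wps: list of (pos,R) ; prints rounded rows"""
    out=[]
    for q,Q in wps:
        t=np.round(Rm.T@(np.array(q)-p),4); a=np.round(R.from_matrix(Rm.T@Q).as_rotvec(),3)
        p=p+Rm@t; Rm=Rm@R.from_rotvec(a).as_matrix()
        out.append((t,a)); print("t",list(map(float,t)),"a",list(map(float,a)), "->",p.round(4), "ok" if np.linalg.norm(t)<=.05 and np.linalg.norm(a)<=.1499 else "TOO BIG")
    return p,Rm
E
python3 - <<'E'
from h import *
from bench import ctrl
cs=ctrl.calibration("scene")
for n,uv in dict(orange=(162,232),blue=(125,252),white=(162,302),red=(160,338)).items(): print(n,ray(cs,uv,0))
s=ctrl.get_state()
p=np.array(s["position"]);Rm=R.from_rotvec(s["tool_rot"]).as_matrix()
a0=np.arctan2(Rm[1,1],Rm[0,1]);print("jaw",a0)
N=20; k=np.arange(1,N+1)/N
ang=np.radians(np.interp(k,[0,1],[-65.8,21.7]))
r=np.interp(k,[0,.45,.8,1],[.65,.45,.45,.518]); z=np.interp(k,[0,.5,.85,1],[.21,.32,.32,.26])
jaw=np.interp(k,[0,1],[a0,np.radians(72)])
rows(p,Rm,[((r[i]*np.cos(ang[i]),r[i]*np.sin(ang[i]),z[i]),Rdown(jaw[i])) for i in range(N)])
E
```

```text
orange [0.88881135 0.22246755 0.        ]
blue [0.88396289 0.35535831 0.        ]
white [0.64850595 0.46436621 0.        ]
red [0.57093739 0.54742752 0.        ]
jaw -1.1489943683978012
t [0.0483, -0.0236, -0.0122] a [-0.002, 0.0, -0.12] -> [ 0.3003 -0.5513  0.221 ] TOO BIG
t [0.0472, -0.022, -0.011] a [0.0, 0.0, -0.121] -> [ 0.3294 -0.5081  0.232 ] TOO BIG
t [0.0464, -0.0199, -0.011] a [0.0, 0.0, -0.12] -> [ 0.3537 -0.4639  0.243 ] TOO BIG
t [0.0456, -0.0181, -0.011] a [0.0, 0.0, -0.12] -> [ 0.3733 -0.4189  0.254 ] TOO BIG
t [0.0446, -0.0162, -0.011] a [0.0, 0.0, -0.12] -> [ 0.3882 -0.3739  0.265 ] ok
t [0.0436, -0.0146, -0.011] a [0.0, 0.0, -0.121] -> [ 0.3984 -0.329   0.276 ] ok
t [0.0426, -0.0131, -0.0111] a [0.0, 0.0, -0.12] -> [ 0.4041 -0.2848  0.287 ] ok
t [0.0415, -0.0116, -0.011] a [0.0, 0.0, -0.12] -> [ 0.4056 -0.2418  0.298 ] ok
t [0.0403, -0.0103, -0.011] a [0.0, 0.0, -0.121] -> [ 0.403  -0.2002  0.309 ] ok
t [0.0322, 0.012, -0.011] a [0.0, 0.0, -0.12] -> [ 0.4171 -0.1689  0.32  ] ok
t [0.0316, 0.0134, -0.0] a [0.0, 0.0, -0.12] -> [ 0.4288 -0.1366  0.32  ] ok
t [0.031, 0.0148, -0.0] a [0.0, 0.0, -0.12] -> [ 0.438  -0.1035  0.32  ] ok
t [0.0304, 0.0161, -0.0] a [0.0, 0.0, -0.121] -> [ 0.4446 -0.0698  0.32  ] ok
t [0.0296, 0.0174, -0.0001] a [-0.0, 0.0, -0.12] -> [ 0.4486 -0.0357  0.32  ] ok
t [0.0288, 0.0187, 0.0] a [-0.0, 0.0, -0.12] -> [ 0.45   -0.0013  0.32  ] ok
t [0.0279, 0.02, 0.0] a [-0.0, 0.0, -0.121] -> [0.4488 0.033  0.32  ] ok
t [0.0171, 0.0349, 0.0] a [-0.0, 0.0, -0.12] -> [0.4618 0.0696 0.32  ] ok
t [0.0165, 0.0366, 0.02] a [-0.0, 0.0, -0.12] -> [0.4717 0.1085 0.3   ] ok
t [0.0159, 0.038, 0.02] a [-0.0, 0.0, -0.12] -> [0.4782 0.1492 0.28  ] ok
t [0.0151, 0.0397, 0.02] a [-0.0, 0.0, -0.121] -> [0.4813 0.1915 0.26  ] ok
```

Emit:
servo_tool([
  {"travel": [0.044,-0.02,-0.012],"angular": [0,0,-0.12]},
  {"travel": [0.044,-0.02,-0.012],"angular": [0,0,-0.12]},
  {"travel": [0.044,-0.02,-0.012],"angular": [0,0,-0.12]},
  {"travel": [0.044,-0.018,-0.012],"angular": [0,0,-0.12]},
  {"travel": [0.044,-0.016,-0.012],"angular": [0,0,-0.12]},
], claw=0.07, squeeze=35)

```text
time: 0.65
position: [0.3821, -0.3837, 0.2697]
tool_rot: [-2.736, -1.544, -0.0]
ft_force: [0.5, -1.5, 0.4]
grip_width: 0.809
```

Emit:
servo_tool([
  {"travel": [0.044,-0.014,-0.012],"angular": [0,0,-0.12]},
  {"travel": [0.042,-0.013,-0.012],"angular": [0,0,-0.12]},
  {"travel": [0.042,-0.012,-0.012],"angular": [0,0,-0.12]},
  {"travel": [0.04,-0.01,-0.012],"angular": [0,0,-0.12]},
  {"travel": [0.032,0.012,-0.01],"angular": [0,0,-0.12]},
])

```text
time: 1.15
position: [0.41, -0.1793, 0.3286]
tool_rot: [2.157, 2.282, -0.002]
ft_force: [-0.2, -0.7, -0.0]
grip_width: 0.806
```

Run:
```python
from h import *
from bench import ctrl
s=ctrl.get_state()
p=np.array(s["position"]);Rm=R.from_rotvec(s["tool_rot"]).as_matrix()
print(s["time"],p,np.arctan2(Rm[1,1],Rm[0,1]),s["joint_positions"].round(2),s["grip_width"])
a0=np.arctan2(Rm[1,1],Rm[0,1])
N=11; k=np.arange(1,N+1)/N
b0=np.degrees(np.arctan2(p[1],p[0]))
ang=np.radians(np.interp(k,[0,1],[b0,21.7]))
r=np.interp(k,[0,.6,1],[np.hypot(p[0],p[1]),.45,.518]); z=np.interp(k,[0,.7,1],[p[2],.31,.26])
jaw=np.interp(k,[0,1],[a0,np.radians(72)])
rows(p,Rm,[((r[i]*np.cos(ang[i]),r[i]*np.sin(ang[i]),z[i]),Rdown(jaw[i])) for i in range(N)])
```

```text
1.15 [ 0.4100224  -0.17925228  0.32862   ] 0.05625938224139441 [ 0.84 -0.14 -0.43  1.7  -0.06  1.56  0.47] 0.8059686310284512
t [0.0291, 0.0138, 0.0024] a [-0.0, 0.002, -0.109] -> [ 0.4222 -0.1494  0.3262] ok
t [0.0285, 0.0149, 0.0024] a [-0.0, -0.0, -0.109] -> [ 0.4322 -0.1189  0.3238] ok
t [0.028, 0.016, 0.0024] a [-0.0, -0.0, -0.109] -> [ 0.44   -0.0876  0.3214] ok
t [0.0274, 0.017, 0.0024] a [-0.0, -0.0, -0.11] -> [ 0.4455 -0.0558  0.319 ] ok
t [0.0268, 0.0181, 0.0025] a [-0.0, -0.0, -0.109] -> [ 0.4488 -0.0236  0.3165] ok
t [0.0261, 0.0191, 0.0024] a [-0.0, -0.0, -0.109] -> [0.4497 0.0087 0.3141] ok
t [0.0219, 0.0249, 0.0024] a [0.0, -0.0, -0.109] -> [0.4543 0.0415 0.3117] ok
t [0.0158, 0.0332, 0.0063] a [0.0, -0.0, -0.109] -> [0.4654 0.0766 0.3054] ok
t [0.0153, 0.0345, 0.0151] a [0.0, -0.0, -0.109] -> [0.4737 0.1134 0.2903] ok
t [0.0149, 0.0358, 0.0152] a [0.0, -0.0, -0.109] -> [0.4791 0.1518 0.2752] ok
t [0.0143, 0.0371, 0.0152] a [0.0, -0.0, -0.109] -> [0.4813 0.1915 0.26  ] ok
```

Emit:
servo_tool([
  {"travel": [0.029,0.014,0.002],"angular": [0,0,-0.11]},
  {"travel": [0.0285,0.015,0.002],"angular": [0,0,-0.11]},
  {"travel": [0.028,0.016,0.002],"angular": [0,0,-0.11]},
  {"travel": [0.0275,0.017,0.002],"angular": [0,0,-0.11]},
  {"travel": [0.027,0.018,0.002],"angular": [0,0,-0.11]},
])

```text
time: 1.65
position: [0.4504, -0.0246, 0.3173]
tool_rot: [-1.458, -2.783, 0.0]
ft_force: [0.7, 0.0, -0.0]
grip_width: 0.808
```

Run:
```python
from h import *
from bench import ctrl
s=ctrl.get_state()
p=np.array(s["position"]);Rm=R.from_rotvec(s["tool_rot"]).as_matrix()
print(s["time"],p,np.arctan2(Rm[1,1],Rm[0,1]),s["joint_positions"].round(2),s["grip_width"])
im=ctrl.get_image("side"); cv2.imwrite("pics/side2.png",im[:,:,::-1])
```

```text
1.65 [ 0.45035116 -0.02459007  0.31726989] 0.605597365183462 [ 0.66 -0.14 -0.59  1.71 -0.08  1.54  0.69] 0.807703108459537
```

View pics/side2.png

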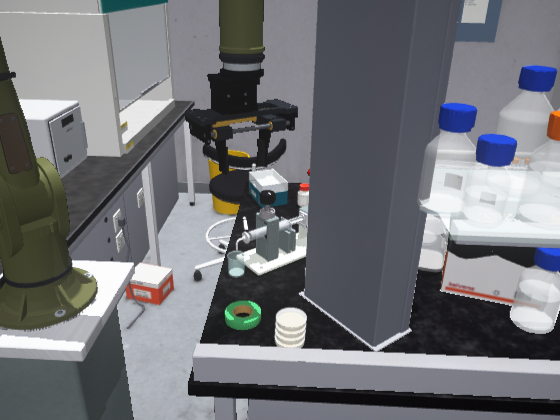

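Emit:
servo_tool([
  {"travel": [0.026,0.019,0.002],"angular": [0,0,-0.11]},
  {"travel": [0.022,0.025,0.002],"angular": [0,0,-0.11]},
  {"travel": [0.016,0.033,0.006],"angular": [0,0,-0.11]},
  {"travel": [0.0155,0.0345,0.015],"angular": [0,0,-0.11]},
  {"travel": [0.015,0.036,0.015],"angular": [0,0,-0.11]},
])

```text
time: 2.2
position: [0.4806, 0.1507, 0.2773]
tool_rot: [0.65, 3.072, -0.0]
ft_force: [1.2, 0.4, -0.0]
grip_width: 0.809
```

Emit:
servo_tool([
  {"travel": [0.0145,0.037,0.01],"angular": [0,0,-0.11]},
  {"travel": [0,0,0],"angular": [0,0,0]},
  {"travel": [0,0,0],"angular": [0,0,0]},
])

```text
time: 2.5
position: [0.4814, 0.1901, 0.2671]
tool_rot: [-0.482, -3.103, 0.001]
ft_force: [0.2, -0.2, -0.2]
grip_width: 0.801
```

Run:
```python
from h import *
from bench import ctrl
s=ctrl.get_state()
p=np.array(s["position"]);Rm=R.from_rotvec(s["tool_rot"]).as_matrix()
print(s["time"],p,np.arctan2(Rm[1,1],Rm[0,1]),s["joint_positions"].round(2),s["grip_width"],s["ft_force"])
print(ctrl.calibration("wrist"))
for n in("wrist","scene","side"):
  im=ctrl.get_image(n)[:,:,::-1]; cv2.imwrite(f"pics/{n}3.png",im)
  if n=="scene": cv2.imwrite("pics/sc3.png",cv2.resize(im[120:300,180:380],None,fx=3.2,fy=3.2,interpolation=cv2.INTER_CUBIC))
  if n=="side": cv2.imwrite("pics/si3.png",cv2.resize(im[100:300,170:340],None,fx=3,fy=3,interpolation=cv2.INTER_CUBIC))
```

```text
2.5 [0.48143149 0.19014583 0.26712837] 1.262578751676601 [ 0.4   0.06 -0.86  1.66  0.05  1.44  0.8 ] 0.8013363316066598 [ 0.20823118 -0.203932   -0.15505931]
{'fx': 302.6893765633132, 'fy': 302.6893765633132, 'cx': 278.5186918591648, 'cy': 208.56053296369197, 'rvec': array([-2.33337232, -1.70626578, -0.2571297 ]), 'tvec': array([-0.32768087, -0.43498913,  0.32779261])}
```

View pics/wrist3.png

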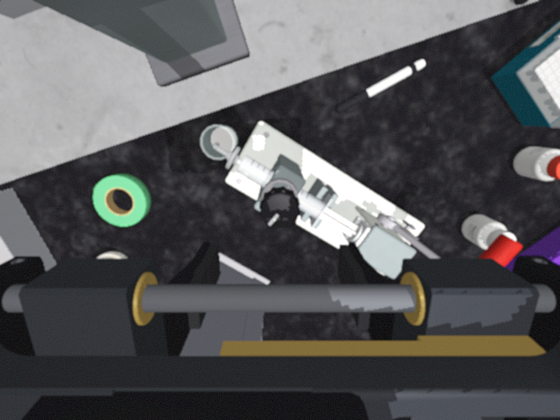

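View pics/sc3.png

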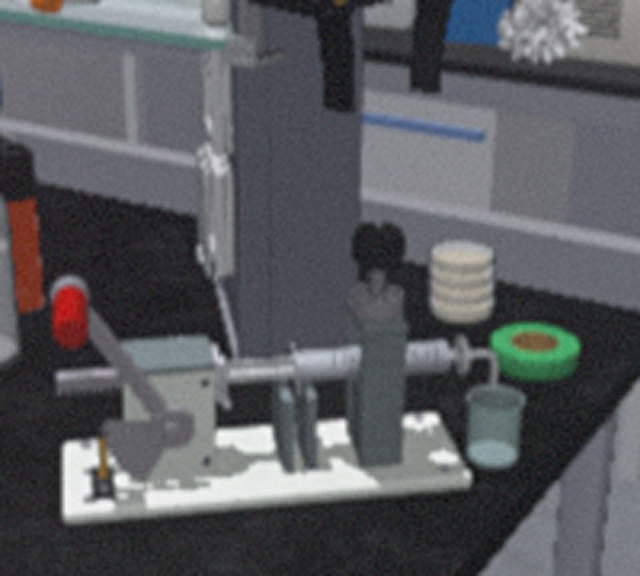

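View pics/si3.png

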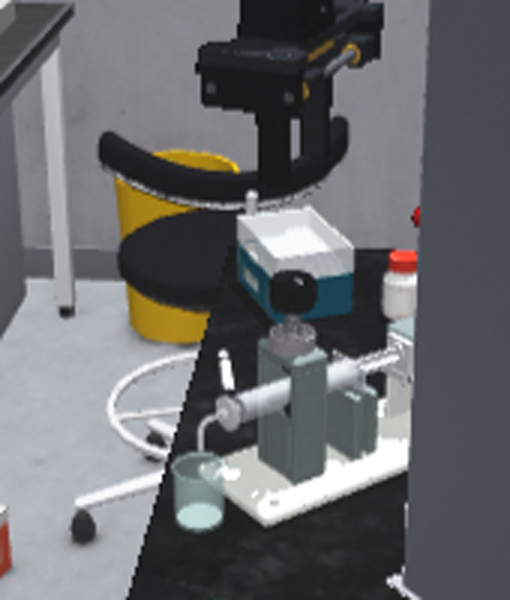

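Run:
```python
from h import *
from bench import ctrl
im=cv2.imread("pics/wrist3.png")[150:280,210:450]
cv2.imwrite("pics/w3c.png",cv2.resize(im,None,fx=3.3,fy=3.3,interpolation=cv2.INTER_CUBIC))
c=ctrl.calibration("wrist")
for x in (-.878,-.867,-.855):
  p=[.5272,.2304,x]
  print(x,proj(c,press2w(p,[[0,-.06,.19],[0,-.06,.164],[-.064,.153,.166],[-.091,.153,.166],[-.037,.153,.166]])).round(1))
  print(press2w(p,[[0,-.06,.19],[-.064,.153,.166]]))
```

```text
-0.878 [[282.1 210.1]
 [281.8 201.9]
 [494.2 259.8]
 [513.8 238.8]
 [475.5 279.8]]
[[0.48103222 0.19207852 0.19      ]
 [0.6040516  0.37736541 0.166     ]]
-0.867 [[281.7 210.7]
 [281.4 202.5]
 [494.9 258.1]
 [514.3 237. ]
 [476.4 278.4]]
[[0.48145654 0.191573   0.19      ]
 [0.60243036 0.37820187 0.166     ]]
-0.855 [[281.3 211.3]
 [281.  203.1]
 [495.6 256.4]
 [514.8 234.9]
 [477.3 276.9]]
[[0.48192575 0.19102689 0.19      ]
 [0.60065137 0.37909397 0.166     ]]
```

View pics/w3c.png

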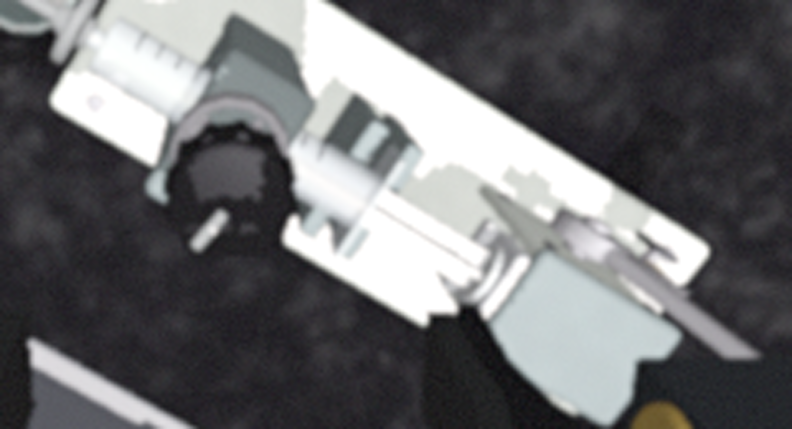

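Run:
```python
from h import *
from bench import ctrl
c=ctrl.calibration("wrist"); s=ctrl.get_state()
Rm=R.from_rotvec(s["tool_rot"]).as_matrix(); p=s["position"]
w=ray(c,(279.2,207.4),.19); print(w, Rm.T@(w-p))
print(Rm.T@(np.array([.4815,.1916,.19])-p), Rm)
for z in (.19,.164):print(proj(c,[[.4815,.1916,z],[.4815+.0175,.1916,z],[.4815-.0175,.1916,z],[.4815,.1916+.0175,z],[.4815,.1916-.0175,z]]).round(1))
```

```text
[0.47793991 0.19041092 0.19      ] [0.00514275 0.00104445 0.07778371]
[0.00212169 0.00327187 0.07778431] [[-9.51424394e-01  3.07882141e-01  4.58665925e-04]
 [ 3.07881678e-01  9.51424258e-01 -8.68612851e-04]
 [-7.03816271e-04 -6.85204620e-04 -9.99999518e-01]]
[[281.7 210.7]
 [287.7 228.6]
 [275.5 192.2]
 [301.  204.8]
 [262.8 216.6]]
[[281.4 202.5]
 [286.9 219. ]
 [275.8 185.4]
 [299.  197. ]
 [264.1 207.9]]
```

Emit:
servo_tool([
  {"travel": [0.0035,0.002,0.03],"angular": [0,0,0]},
  {"travel": [0,0,0.035],"angular": [0,0,0]},
  {"travel": [0,0,0.022],"angular": [0,0,0]},
  {"travel": [0,0,0.01],"angular": [0,0,0]},
  {"travel": [0,0,0],"angular": [0,0,0]},
])

```text
time: 3.15
position: [0.479, 0.1911, 0.1699]
tool_rot: [-0.488, -3.102, 0.002]
ft_force: [0.4, 0.1, 0.6]
grip_width: 0.802
```

Run:
```python
from h import *
from bench import ctrl
s=ctrl.get_state();print(s["position"],s["ft_force"])
p=s["position"]
for n in("wrist","scene","side"):
  c=ctrl.calibration(n)
  print(n,proj(c,[p,p+[0,0,.008]]).round(1))
  im=ctrl.get_image(n)[:,:,::-1]; cv2.imwrite(f"pics/{n}4.png",im)
  if n=="scene": cv2.imwrite("pics/sc4.png",cv2.resize(im[140:260,220:380],None,fx=4,fy=4,interpolation=cv2.INTER_CUBIC))
  if n=="side": cv2.imwrite("pics/si4.png",cv2.resize(im[120:270,200:330],None,fx=4,fy=4,interpolation=cv2.INTER_CUBIC))
```

```text
[0.478971   0.19110461 0.16989364] [0.35209641 0.06031634 0.64023896]
wrist [[277.9 251.2]
 [277.9 256.9]]
scene [[299.2 199.6]
 [299.3 196.2]]
side [[266.7 199.8]
 [266.7 196.8]]
```

View pics/wrist4.png

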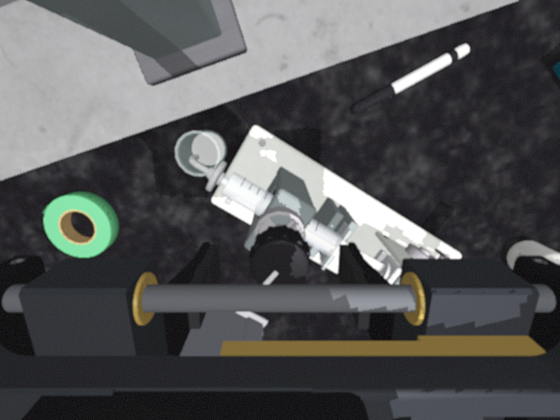

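View pics/sc4.png

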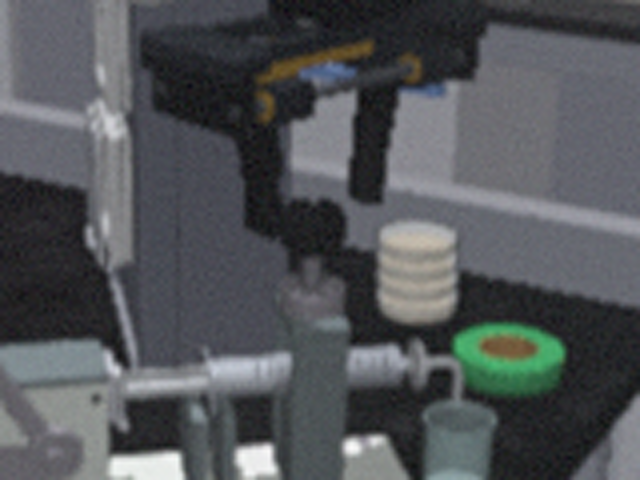

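View pics/si4.png

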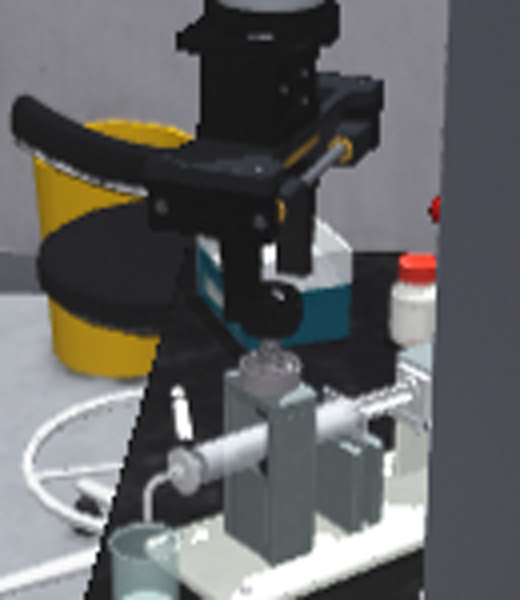

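Run:
```python
from h import *
from bench import ctrl
s=ctrl.get_state();Rm=R.from_rotvec(s["tool_rot"]).as_matrix(); p=s["position"]
for n,o,f in(("scene",(220,140),4),("side",(200,120),4)):
  c=ctrl.calibration(n)
  T=[p+Rm@np.array([0,sg*d,.011]) for sg in(1,-1) for d in (.035,.0585)]+[[.480,.191,z] for z in (.19,.164,.178)]
  print(n,((proj(c,T)-o)*f).round())
```

```text
scene [[267. 269.]
 [235. 279.]
 [357. 238.]
 [385. 229.]
 [316. 204.]
 [315. 248.]
 [316. 224.]]
side [[290. 310.]
 [304. 295.]
 [247. 355.]
 [231. 371.]
 [269. 289.]
 [268. 328.]
 [268. 307.]]
```

Run:
```python
import cv2,numpy as np
a=cv2.imread("pics/scene4.png")[160:220,265:335]; b=cv2.imread("pics/side4.png")[150:220,235:300]
g=lambda a:np.clip((a/255.)**.45*255,0,255).astype('uint8')
cv2.imwrite("pics/g1.png",cv2.resize(g(a),None,fx=10,fy=10,interpolation=cv2.INTER_CUBIC))
cv2.imwrite("pics/g2.png",cv2.resize(g(b),None,fx=8.5,fy=8.5,interpolation=cv2.INTER_CUBIC))
```

```text
(no output)
```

View pics/g1.png

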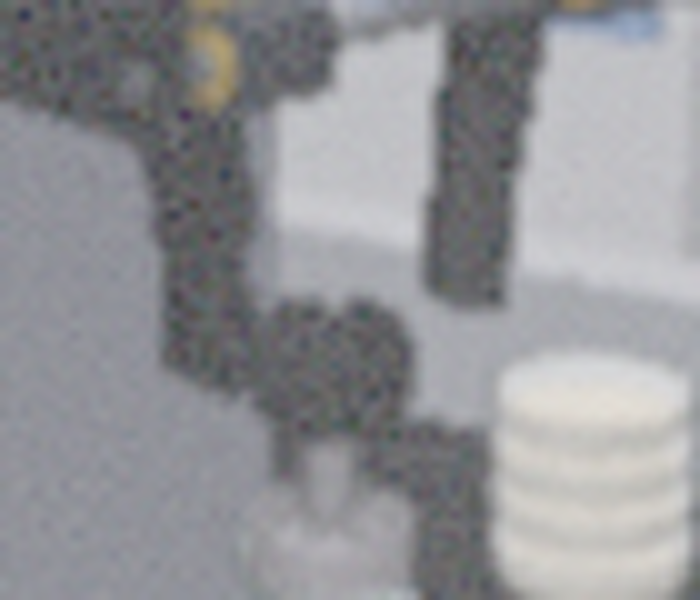

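View pics/g2.png

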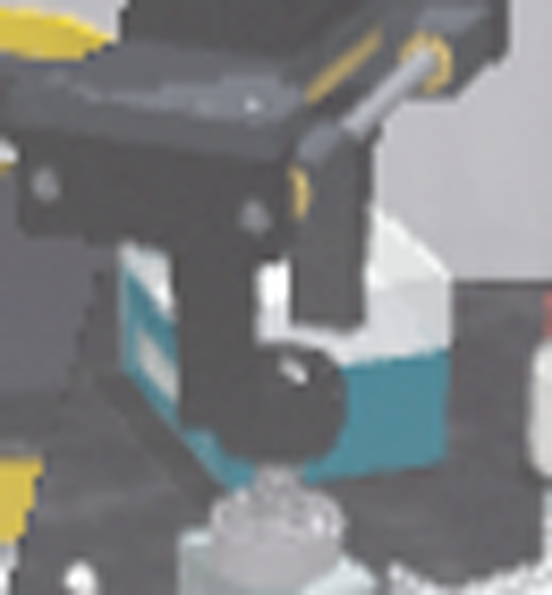

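Run:
```python
from h import *
from bench import ctrl
s=ctrl.get_state();Rm=R.from_rotvec(s["tool_rot"]).as_matrix(); p=s["position"]
c=ctrl.calibration("wrist"); print(s["time"],s["position"])
for z in (.011,0,-.008,-.02,-.04):
  print(z,proj(c,[p+Rm@np.array([x,sg*.035,z]) for sg in(1,-1) for x in (-.0095,.0095)]).round().tolist())
Rc=R.from_rotvec(c["rvec"]).as_matrix(); print(Rm.T@((-Rc.T@c["tvec"])-p))
b=cv2.imread("pics/wrist4.png")[220:345,150:410]
g=np.clip((b/255.)**.45*255,0,255).astype('uint8')
cv2.imwrite("pics/g3.png",cv2.resize(g,None,fx=3,fy=3,interpolation=cv2.INTER_CUBIC))
```

```text
3.3 [0.48031083 0.19257456 0.1721225 ]
0.011 [[330.0, 257.0], [331.0, 231.0], [226.0, 257.0], [225.0, 231.0]]
0 [[333.0, 265.0], [334.0, 237.0], [223.0, 265.0], [222.0, 237.0]]
-0.008 [[335.0, 271.0], [337.0, 242.0], [221.0, 271.0], [219.0, 242.0]]
-0.02 [[339.0, 281.0], [341.0, 251.0], [217.0, 281.0], [215.0, 251.0]]
-0.04 [[346.0, 302.0], [349.0, 268.0], [210.0, 302.0], [207.0, 268.0]]
[ 8.17041720e-02  2.18295214e-05 -1.74096598e-01]
```

View pics/g3.png

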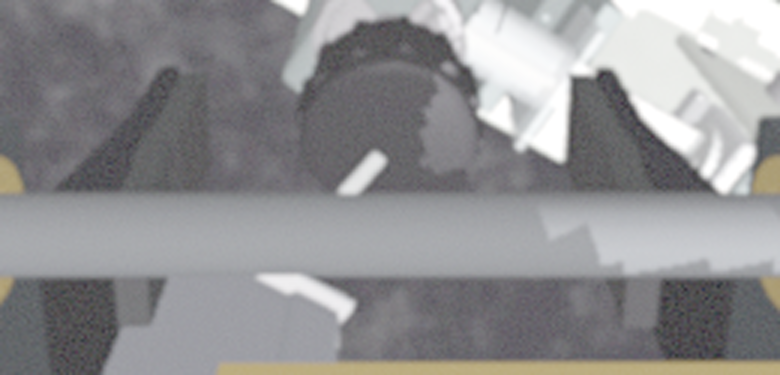

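Emit:
servo_tool([
  {"travel": [0,0,0],"angular": [0,0,0]},
  {"travel": [0,0,0],"angular": [0,0,0]},
  {"travel": [0,0,0],"angular": [0,0,0]},
  {"travel": [0,0,0],"angular": [0,0,0]},
], claw=0.044)

```text
time: 3.7
position: [0.4793, 0.1926, 0.1709]
tool_rot: [0.484, 3.104, -0.0]
ft_force: [-0.2, -0.3, -0.7]
grip_width: 0.551
```

Run:
```python
from h import *
from bench import ctrl
s=ctrl.get_state();Rm=R.from_rotvec(s["tool_rot"]).as_matrix(); p=s["position"]
print(s["time"],p,s["grip_width"]*87,s["ft_force"])
c=ctrl.calibration("wrist")
for z in (.011,0,-.01,-.02):
  print(z,proj(c,[p+Rm@np.array([x,sg*s["grip_width"]*.0435,z]) for sg in(1,-1) for x in (-.0095,.0095)]).round().tolist())
b=ctrl.get_image("wrist")[220:345,150:410,::-1]
cs=ctrl.calibration("scene");print(((proj(cs,[p+Rm@np.array([0,sg*.03,z]) for sg in(1,-1) for z in(.011,-.01)])-[265,160])*10).round().tolist())
a=ctrl.get_image("scene")[160:220,265:335,::-1]
g=lambda b:np.clip((b/255.)**.45*255,0,255).astype('uint8')
cv2.imwrite("pics/g4.png",cv2.resize(g(b),None,fx=3,fy=3,interpolation=cv2.INTER_CUBIC))
cv2.imwrite("pics/g5.png",cv2.resize(g(a),None,fx=10,fy=10,interpolation=cv2.INTER_CUBIC))
```

```text
3.7 [0.4793168  0.19259417 0.17085183] 47.91535807729853 [-0.23096083 -0.34397273 -0.65805114]
0.011 [[314.0, 257.0], [315.0, 231.0], [242.0, 257.0], [241.0, 231.0]]
0 [[315.0, 265.0], [317.0, 237.0], [240.0, 265.0], [239.0, 237.0]]
-0.01 [[317.0, 273.0], [319.0, 244.0], [238.0, 273.0], [237.0, 244.0]]
-0.02 [[320.0, 281.0], [321.0, 251.0], [236.0, 281.0], [235.0, 251.0]]
[[238.0, 473.0], [240.0, 383.0], [430.0, 407.0], [433.0, 321.0]]
```

View pics/g4.png

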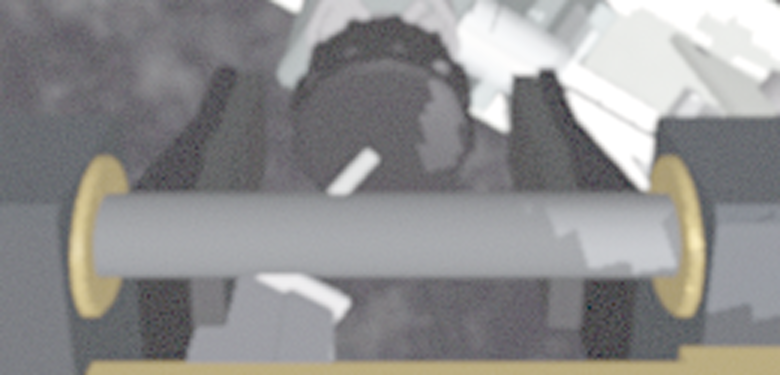

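View pics/g5.png

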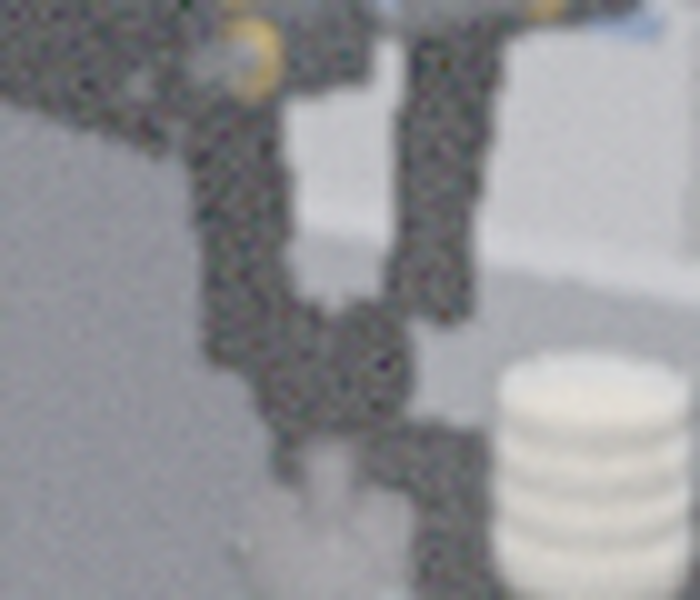

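Emit:
servo_tool([
  {"travel": [0,0,0.004],"angular": [0,0,0]},
  {"travel": [0,0,0],"angular": [0,0,0]},
])

```text
time: 4.0
position: [0.4788, 0.1924, 0.166]
tool_rot: [-0.484, -3.103, 0.001]
ft_force: [0.2, 0.7, 0.1]
grip_width: 0.51
```

Emit:
servo_tool([
  {"travel": [0,0,0],"angular": [0,0,0]},
  {"travel": [0,0,0],"angular": [0,0,0]},
  {"travel": [0,0,0],"angular": [0,0,0]},
  {"travel": [0,0,0],"angular": [0,0,0]},
  {"travel": [0,0,0],"angular": [0,0,0]},
], claw=0.02, squeeze=35)

```text
time: 4.5
position: [0.4791, 0.1921, 0.1666]
tool_rot: [-0.485, -3.104, 0.001]
ft_force: [-1.2, -2.4, 2.0]
grip_width: 0.389
```

```bash
cat > look.py <<'E'
from h import *
from bench import ctrl
import sys
s=ctrl.get_state();Rm=R.from_rotvec(s["tool_rot"]).as_matrix(); p=s["position"]
print(s["time"],p,"jaw",np.arctan2(Rm[1,1],Rm[0,1]),"tilt",Rm[:,2].round(3),"w",s["grip_width"]*87,s["ft_force"].round(1),s["torque"].round(2),s["joint_positions"].round(2))
g=lambda b:np.clip((b/255.)**.45*255,0,255).astype('uint8')
boxes=dict(wrist=(210,345,150,410),scene=(150,230,180,350),side=(150,240,220,310))
for n in sys.argv[2:]:
  x=boxes[n]; b=ctrl.get_image(n)[:,:,::-1]; 
  cv2.imwrite(f"pics/{n}_{sys.argv[1]}_full.png",b); b=b[x[0]:x[1],x[2]:x[3]]; f=760/(x[3]-x[2]); f=min(f,590/(x[1]-x[0]))
  cv2.imwrite(f"pics/{n}_{sys.argv[1]}.png",cv2.resize(g(b),None,fx=f,fy=f,interpolation=cv2.INTER_CUBIC))
E
python3 look.py 6 side
```

```text
4.5 [0.47909125 0.19205524 0.16660436] jaw 1.2606830985383803 tilt [-0.    -0.001 -1.   ] w 33.823762036503425 [-1.2 -2.4  2. ] [-0.33  0.16  0.03] [ 0.38  0.13 -0.87  1.81  0.11  1.25  0.75]
```

View pics/side_6.png

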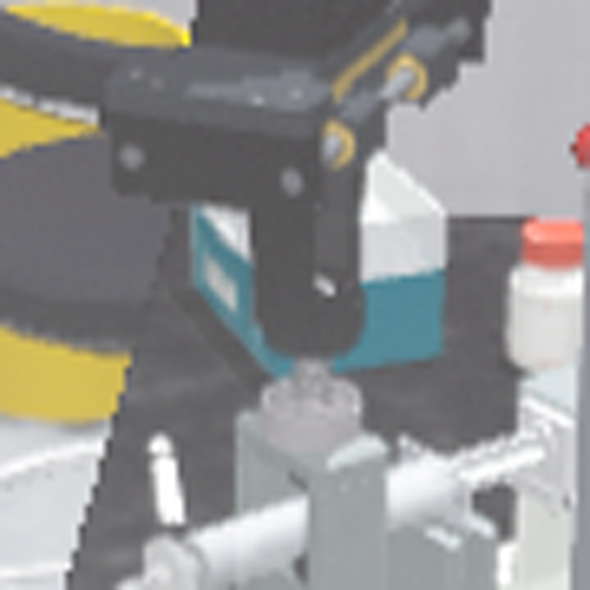

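Emit:
servo_tool([
  {"travel": [0,0,0.003],"angular": [0,0,0]},
  {"travel": [0,0,0.003],"angular": [0,0,0]},
  {"travel": [0,0,0.0025],"angular": [0,0,0]},
  {"travel": [0,0,0],"angular": [0,0,0]},
  {"travel": [0,0,0],"angular": [0,0,0]},
])

```text
time: 5.05
position: [0.4792, 0.1921, 0.1583]
tool_rot: [-0.485, -3.104, 0.002]
ft_force: [-2.4, -4.0, 5.8]
grip_width: 0.388
```

```bash
python3 look.py 7 side scene
```

```text
5.05 [0.47921399 0.19212255 0.1583083 ] jaw 1.2608673827195607 tilt [-0.    -0.001 -1.   ] w 33.75832060017714 [-2.4 -4.   5.8] [-0.79  0.54 -0.01] [ 0.38  0.14 -0.86  1.82  0.11  1.23  0.74]
```

View pics/side_7.png

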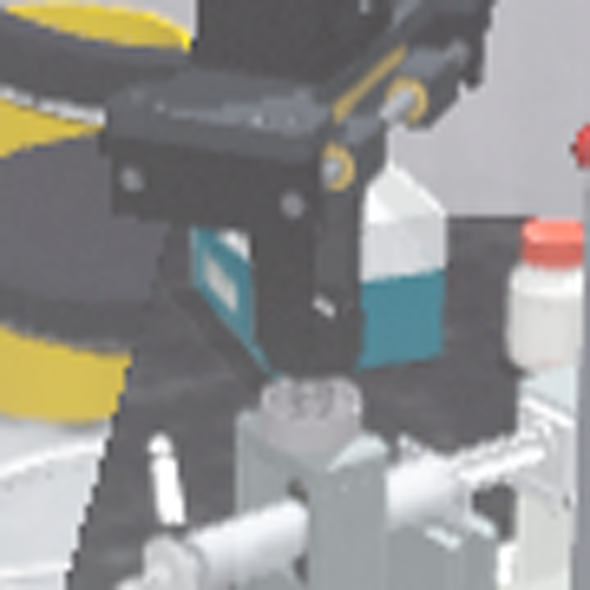

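View pics/scene_7.png

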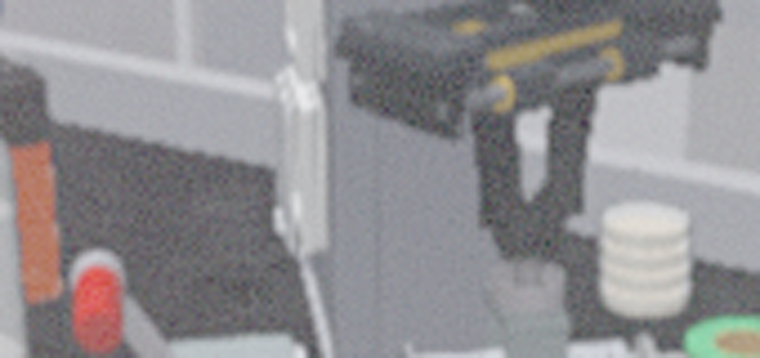

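Emit:
servo_tool([
  {"travel": [0,0,0.0005],"angular": [0,0,0.12]},
  {"travel": [0,0,0],"angular": [0,0,0.12]},
  {"travel": [0,0,0],"angular": [0,0,0.12]},
  {"travel": [0,0,0],"angular": [0,0,0.12]},
  {"travel": [0,0,0],"angular": [0,0,0.12]},
])

```text
time: 5.65
position: [0.4799, 0.1931, 0.1583]
tool_rot: [1.386, 2.818, 0.002]
ft_force: [-2.0, -1.7, 6.0]
grip_width: 0.386
```

```bash
python3 look.py 8
```

```text
5.65 [0.47989853 0.19310199 0.1582641 ] jaw 0.6563530106536066 tilt [ 0.002  0.001 -1.   ] w 33.555704160991496 [-2.  -1.7  6. ] [-0.39  0.2   0.04] [ 0.33  0.13 -0.81  1.82  0.1   1.23  0.14]
```

Emit:
servo_tool([
  {"travel": [0,0,0],"angular": [0,0,0.12]},
  {"travel": [0,0,0],"angular": [0,0,0.12]},
  {"travel": [0,0,0],"angular": [0,0,0.12]},
  {"travel": [0,0,0],"angular": [0,0,0.12]},
  {"travel": [0,0,0],"angular": [0,0,0]},
])

```text
time: 6.15
position: [0.4807, 0.1934, 0.1578]
tool_rot: [2.011, 2.412, 0.006]
ft_force: [2.1, -0.5, -0.8]
grip_width: 0.391
```

```bash
python3 look.py 9 side scene wrist
```

```text
6.15 [0.48069501 0.19337703 0.15783929] jaw 0.18080496866200005 tilt [ 0.003  0.002 -1.   ] w 34.02602696182419 [ 2.1 -0.5 -0.8] [ 0.05 -0.91 -0.05] [ 0.29  0.13 -0.77  1.83  0.09  1.22 -0.33]
```

View pics/side_9.png

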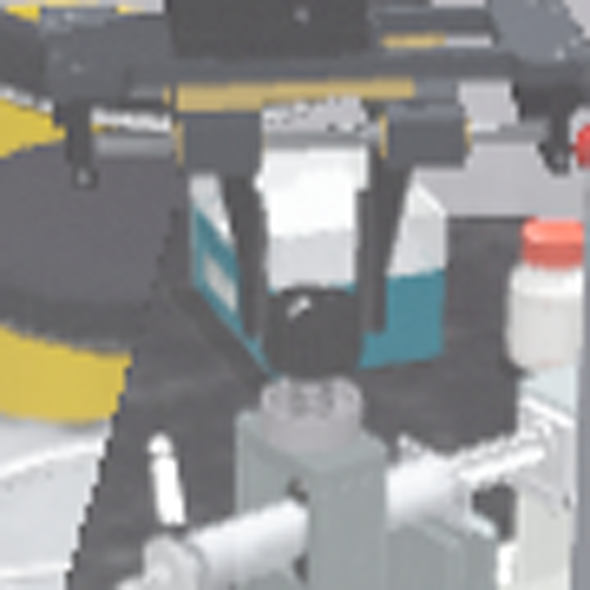

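View pics/wrist_9.png

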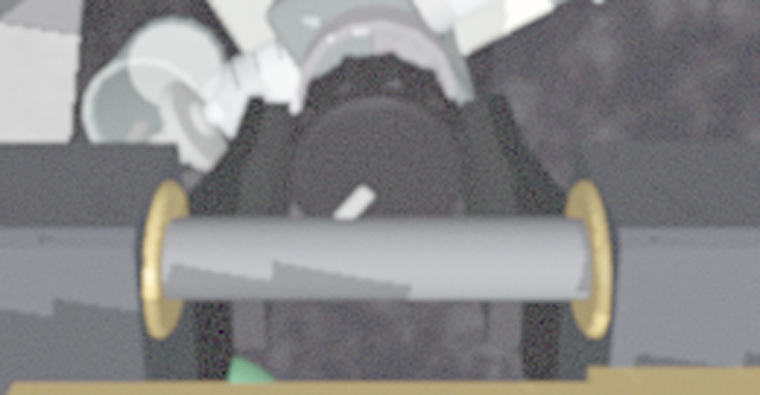

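Emit:
servo_tool([
  {"travel": [0,0,0],"angular": [0,0,0.1]},
  {"travel": [0,0,0],"angular": [0,0,0.1]},
  {"travel": [0,0,0],"angular": [0,0,0.05]},
  {"travel": [0,0,0],"angular": [0,0,0]},
])

```text
time: 6.7
position: [0.481, 0.1941, 0.158]
tool_rot: [2.291, 2.148, 0.008]
ft_force: [7.3, 3.0, -2.0]
grip_width: 0.389
```

```bash
python3 look.py 10
```

```text
6.7 [0.4809781  0.19410946 0.15803572] jaw -0.06458706856527421 tilt [ 0.005  0.002 -1.   ] w 33.885450445114934 [ 7.3  3.  -2. ] [ 0.48 -1.63  0.86] [ 0.28  0.12 -0.75  1.83  0.09  1.22 -0.57]
```

Emit:
servo_tool([
  {"travel": [0,0,0],"angular": [0,0,0.07]},
  {"travel": [0,0,0],"angular": [0,0,0.07]},
  {"travel": [0,0,0],"angular": [0,0,0]},
])

```text
time: 7.0
position: [0.4816, 0.1956, 0.1583]
tool_rot: [-2.438, -1.981, -0.013]
ft_force: [8.3, 4.8, -4.0]
grip_width: 0.39
```

```bash
python3 look.py 11 wrist
```

```text
7.0 [0.48158048 0.1955992  0.15830056] jaw -0.20602622138118076 tilt [ 0.006  0.005 -1.   ] w 33.912077582620334 [ 8.3  4.8 -4. ] [ 1.19 -1.93  0.24] [ 0.27  0.12 -0.74  1.83  0.09  1.22 -0.71]
```

View pics/wrist_11.png

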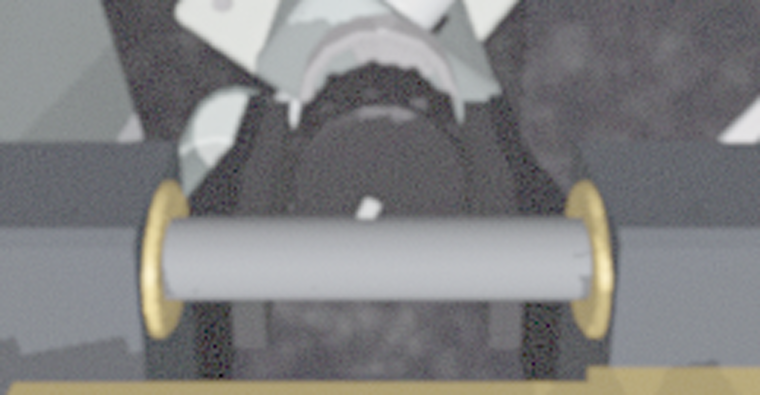

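Emit:
servo_tool([
  {"travel": [0,0,0],"angular": [0,0,0]},
  {"travel": [0,0,0],"angular": [0,0,0]},
  {"travel": [0,0,0],"angular": [0,0,0]},
], claw=0.06)

```text
time: 7.35
position: [0.4781, 0.1923, 0.157]
tool_rot: [-2.439, -1.979, 0.004]
ft_force: [-0.6, -1.0, -0.2]
grip_width: 0.579
```

Emit:
servo_tool([
  {"travel": [0,0,-0.03],"angular": [0,0,0]},
  {"travel": [0,0,-0.04],"angular": [0,0,0]},
  {"travel": [0,0,-0.02],"angular": [0,0,0]},
  {"travel": [0,0,0],"angular": [0,0,0]},
])

```text
time: 7.75
position: [0.4803, 0.1932, 0.2505]
tool_rot: [2.439, 1.977, 0.006]
ft_force: [0.7, 0.7, 0.6]
grip_width: 0.688
```

```bash
python3 look.py 12 side scene
python3 - <<'E'
from h import *
from bench import ctrl
s=ctrl.get_state()
p=np.array(s["position"]);Rm=R.from_rotvec(s["tool_rot"]).as_matrix()
a0=np.arctan2(Rm[1,1],Rm[0,1])
N=7; k=np.arange(1,N+1)/N
tgt=np.array([.6025,.378,.26])
rows(p,Rm,[(p+(tgt-p)*x,Rdown(a0+(.7035-a0)*x)) for x in k])
E
```

```text
7.75 [0.480303   0.19320182 0.25049991] jaw -0.20842810216154692 tilt [ 0.004  0.001 -1.   ] w 59.82367848031966 [0.7 0.7 0.6] [-0.04 -0.05 -0.02] [ 0.28  0.06 -0.74  1.69  0.04  1.4  -0.67]
t [0.0296, 0.0118, -0.0019] a [-0.001, 0.001, -0.13] -> [0.4964 0.2187 0.249 ] ok
t [0.0279, 0.0155, -0.0018] a [0.0, -0.0, -0.131] -> [0.514  0.2453 0.2508] ok
t [0.0255, 0.0191, -0.0018] a [0.0, -0.0, -0.13] -> [0.5318 0.2718 0.2526] ok
t [0.0229, 0.0222, -0.0019] a [0.0, -0.0, -0.13] -> [0.5495 0.2983 0.2545] ok
t [0.0199, 0.025, -0.0018] a [0.0, -0.0, -0.131] -> [0.5671 0.325  0.2563] ok
t [0.0164, 0.0273, -0.0018] a [0.0, -0.0, -0.13] -> [0.5848 0.3515 0.2581] ok
t [0.0127, 0.0293, -0.0019] a [0.0, -0.0, -0.13] -> [0.6025 0.378  0.26  ] ok
```

View pics/side_12.png

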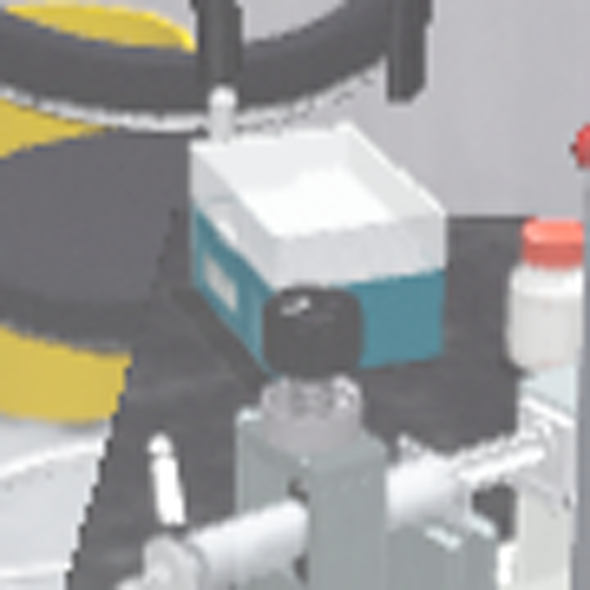

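View pics/scene_12_full.png

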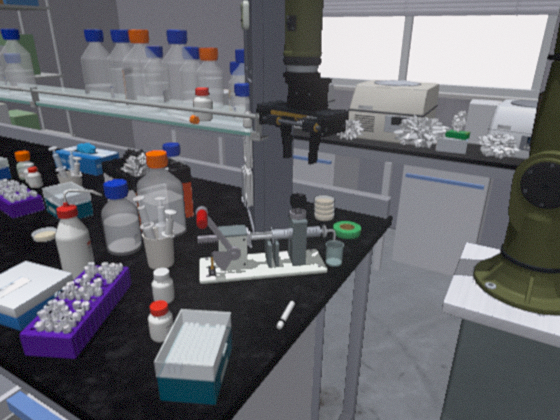

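Run:
```python
from h import *
from bench import ctrl
c=ctrl.calibration("scene")
b=ray(c,(160,266),0);print(b)
for z in(.05,.1,.15,.2,.25): print(z,proj(c,[[b[0],b[1],z]]))
# shelf end corner: guess over pillar x .65
for z in (.3,.35,.4,.45): print(z,ray(c,(257,132),z))
```

```text
[0.75812844 0.36053176 0.        ]
0.05 [[157.76073336 247.32011283]]
0.1 [[155.42955442 227.87349629]]
0.15 [[153.00068569 207.61195483]]
0.2 [[150.46785511 186.48316711]]
0.25 [[147.82424196 164.43023488]]
0.3 [0.61104162 0.15786051 0.3       ]
0.35 [0.48387293 0.3508929  0.35      ]
0.4 [0.35670424 0.54392528 0.4       ]
0.45 [0.22953555 0.73695767 0.45      ]
```

```bash
python3 - <<'E'
from h import *
from bench import ctrl
c=ctrl.calibration("scene");d=ctrl.calibration("side")
for z in (.2,.23,.26,.29,.32):
  a,b,m=[ray(c,uv,z) for uv in((30,97),(250,132),(130,113))]
  print(z,a.round(3),b.round(3),m.round(3),"side px",proj(d,[a,b,m]).round().tolist())
E
python3 -c "
import cv2;a=cv2.imread('pics/side_12_full.png')[60:300,390:560];cv2.imwrite('pics/s.png',cv2.resize(a,None,fx=2.4,fy=2.4))"
```

```text
0.2 [ 2.301 -0.299  0.2  ] [ 0.886 -0.215  0.2  ] [ 1.513 -0.251  0.2  ] side px [[1638.0, 383.0], [506.0, 298.0], [954.0, 331.0]]
0.23 [ 2.086 -0.176  0.23 ] [ 0.807 -0.101  0.23 ] [ 1.374 -0.133  0.23 ] side px [[1303.0, 301.0], [440.0, 243.0], [790.0, 266.0]]
0.26 [ 1.87  -0.053  0.26 ] [0.729 0.014 0.26 ] [ 1.235 -0.015  0.26 ] side px [[1053.0, 239.0], [387.0, 200.0], [663.0, 216.0]]
0.29 [1.655 0.069 0.29 ] [0.651 0.128 0.29 ] [1.096 0.103 0.29 ] side px [[860.0, 191.0], [344.0, 164.0], [561.0, 175.0]]
0.32 [1.44  0.192 0.32 ] [0.573 0.243 0.32 ] [0.957 0.221 0.32 ] side px [[706.0, 153.0], [308.0, 134.0], [477.0, 142.0]]
```

View pics/s.png

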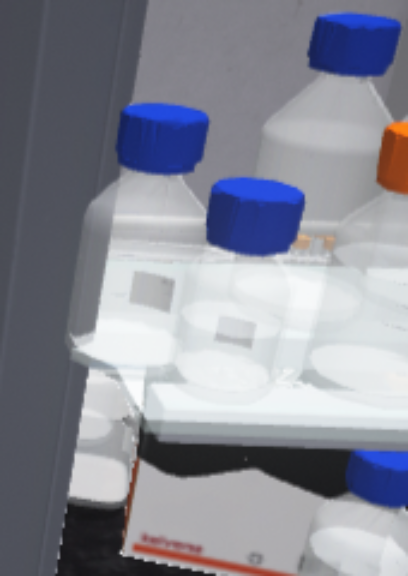

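Emit:
servo_tool([
  {"travel": [0.0295,0.012,-0.002],"angular": [0,0,-0.13]},
  {"travel": [0.028,0.0155,-0.002],"angular": [0,0,-0.13]},
  {"travel": [0.0255,0.019,-0.002],"angular": [0,0,-0.13]},
  {"travel": [0.023,0.022,-0.002],"angular": [0,0,-0.13]},
  {"travel": [0.02,0.025,-0.002],"angular": [0,0,-0.13]},
], claw=0.07)

```text
time: 8.35
position: [0.5674, 0.3255, 0.2553]
tool_rot: [-1.673, -2.657, 0.006]
ft_force: [-0.3, 0.5, 0.3]
grip_width: 0.799
```

Emit:
servo_tool([
  {"travel": [0.016,0.027,-0.002],"angular": [0,0,-0.13]},
  {"travel": [0.0125,0.029,0],"angular": [0,0,-0.13]},
  {"travel": [0,0,0],"angular": [0,0,0]},
  {"travel": [0,0,0],"angular": [0,0,0]},
])

```text
time: 8.75
position: [0.6016, 0.3776, 0.2569]
tool_rot: [-1.321, -2.847, 0.005]
ft_force: [0.1, 0.6, -0.6]
grip_width: 0.805
```

```bash
python3 look.py 13 wrist scene
python3 - <<'E'
from h import *
from bench import ctrl
c=ctrl.calibration("wrist")
p=[.5272,.2304,-.867]
print(press2w(p,[[-.064,.153,.166]]),proj(c,press2w(p,[[-.064,.153,.166],[-.091,.153,.166],[-.037,.153,.166],[-.03,.153,.166],[0,-.06,.181]])))
E
```

```text
8.75 [0.60159953 0.37760492 0.25685403] jaw 0.7015659907897562 tilt [-0.004 -0.002 -1.   ] w 70.06651857215374 [ 0.1  0.6 -0.6] [-0.02 -0.13 -0.01] [-0.07  0.57 -0.86  1.17  0.42  1.58 -0.14]
[[0.60243036 0.37820187 0.166     ]] [[279.97660355 206.84441945]
 [279.9136315  177.94541498]
 [280.03608595 234.14196227]
 [280.05097308 240.9739326 ]
 [ 52.71915995 277.66323319]]
```

View pics/wrist_13_full.png

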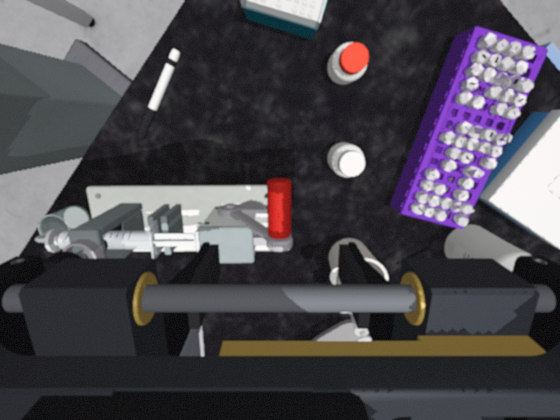

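View pics/scene_13_full.png

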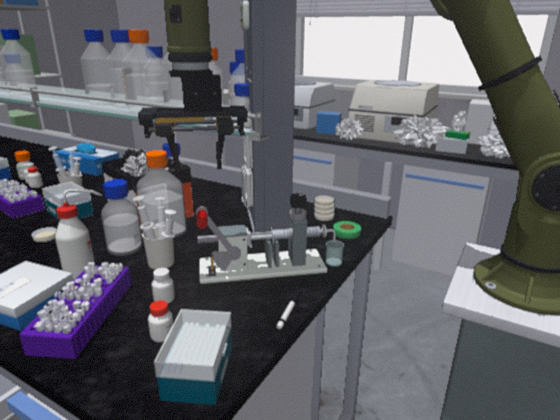

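Emit:
servo_tool([
  {"travel": [0,0.001,0.035],"angular": [0,0,0]},
  {"travel": [0,0,0.035],"angular": [0,0,0]},
  {"travel": [0,0,0.025],"angular": [0,0,0]},
  {"travel": [0,0,0.014],"angular": [0,0,0]},
  {"travel": [0,0,0],"angular": [0,0,0]},
], claw=0.06)

```text
time: 9.35
position: [0.6029, 0.376, 0.1489]
tool_rot: [-1.325, -2.848, 0.006]
ft_force: [1.0, -0.7, -0.2]
grip_width: 0.689
```

```bash
python3 look.py 14 wrist scene
```

```text
9.35 [0.60291951 0.37601957 0.1489181 ] jaw 0.6997632722313865 tilt [-0.002 -0.003 -1.   ] w 59.94338538524766 [ 1.  -0.7 -0.2] [ 0.06 -0.14  0.05] [-0.05  0.62 -0.84  1.33  0.46  1.39 -0.17]
```

View pics/wrist_14.png

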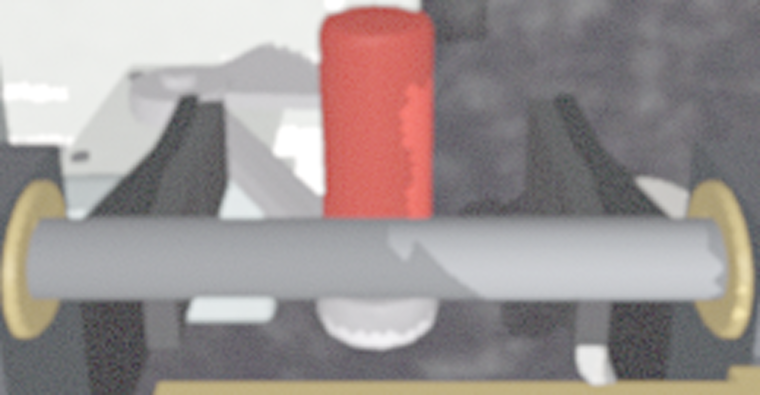

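View pics/scene_14.png

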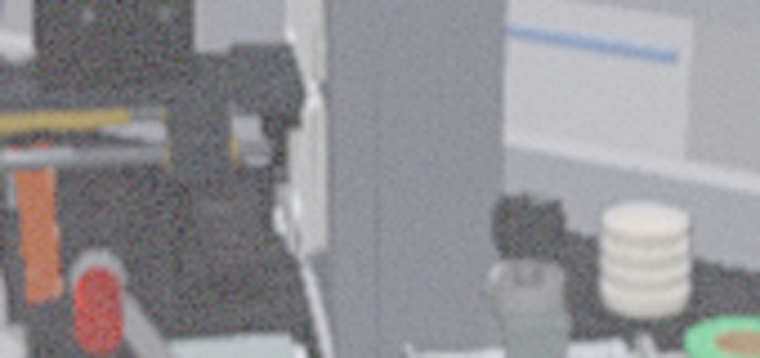

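Emit:
servo_tool([
  {"travel": [0,0,0],"angular": [0,0,0]},
  {"travel": [0,0,0],"angular": [0,0,0]},
  {"travel": [0,0,0],"angular": [0,0,0]},
  {"travel": [0,0,0],"angular": [0,0,0]},
  {"travel": [0,0,0],"angular": [0,0,0]},
], claw=0.01, squeeze=25)

```text
time: 9.95
position: [0.6036, 0.3782, 0.1508]
tool_rot: [1.323, 2.849, 0.0]
ft_force: [-0.1, -0.2, 0.8]
grip_width: 0.318
```

```bash
python3 look.py 15 wrist scene
```

```text
9.95 [0.6036097  0.37820483 0.15076299] jaw 0.7010774465212279 tilt [ 0. -0. -1.] w 27.698451557023745 [-0.1 -0.2  0.8] [ 0.04 -0.17 -0.03] [-0.05  0.62 -0.84  1.33  0.46  1.39 -0.17]
```

View pics/wrist_15.png

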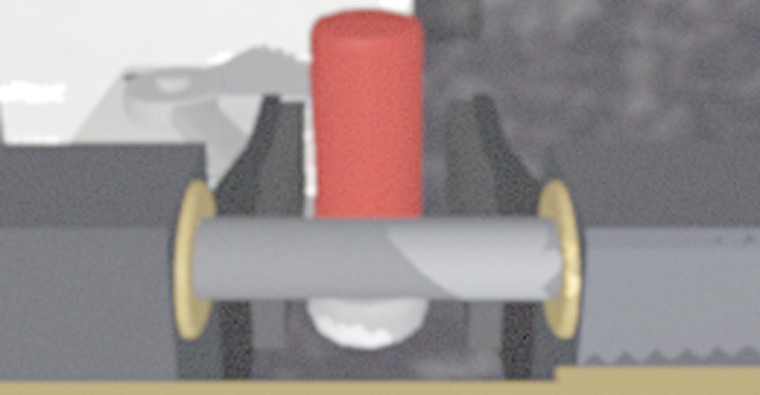

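View pics/scene_15_full.png

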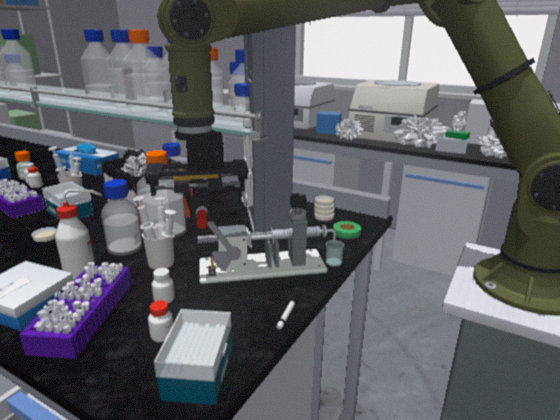

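Emit:
servo_tool([
  {"travel": [0,-0.001,0],"angular": [0,0,0]},
  {"travel": [0,0,0],"angular": [0,0,0]},
  {"travel": [0,0,0],"angular": [0,0,0]},
  {"travel": [0,0,0],"angular": [0,0,0]},
])

```text
time: 10.45
position: [0.602, 0.3769, 0.1506]
tool_rot: [-1.323, -2.849, 0.003]
ft_force: [-3.4, -2.6, 3.0]
grip_width: 0.239
```

```bash
python3 look.py 16 wrist scene
python3 - <<'E'
from h import *
from bench import ctrl
s=ctrl.get_state();c=ctrl.calibration("scene")
p=[.5272,.2304,-.867]
for q in np.linspace(0,.785,6):
  a=.55-q; print(round(q,3),proj(c,press2w(p,[[-.064,.09+.12*np.sin(a),.064+.12*np.cos(a)],[-.091,.09+.12*np.sin(a),.064+.12*np.cos(a)]])).round(1).tolist())
E
```

```text
10.45 [0.60204884 0.37690382 0.15058349] jaw 0.7011781575281093 tilt [-0.002 -0.002 -1.   ] w 20.81558758789216 [-3.4 -2.6  3. ] [-0.86  0.96  0.02] [-0.05  0.62 -0.84  1.33  0.45  1.39 -0.17]
0.0 [[201.6, 218.3], [201.7, 223.8]]
0.157 [[209.8, 213.9], [210.1, 219.3]]
0.314 [[218.6, 210.7], [219.2, 216.0]]
0.471 [[227.9, 208.8], [228.7, 214.1]]
0.628 [[237.2, 208.3], [238.3, 213.5]]
0.785 [[246.4, 209.1], [247.7, 214.3]]
```

View pics/wrist_16.png

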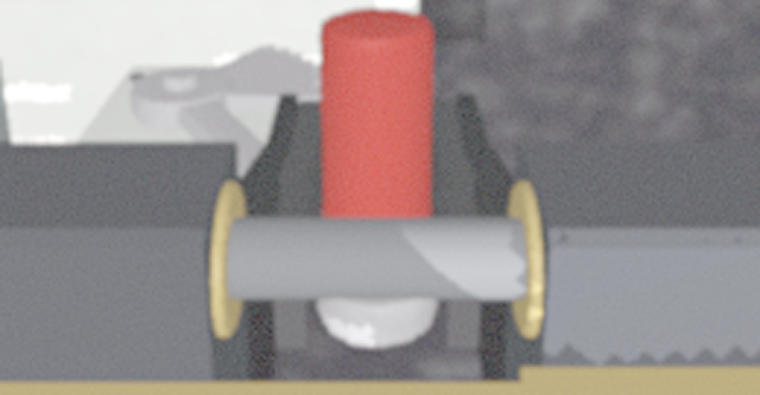

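View pics/scene_16.png

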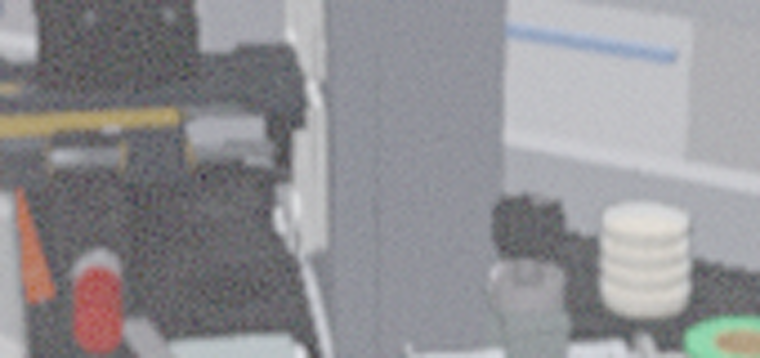

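Emit:
servo_tool([
  {"travel": [0,-0.004,-0.0024],"angular": [0,0,0]},
  {"travel": [0,-0.0042,-0.0022],"angular": [0,0,0]},
  {"travel": [0,-0.0043,-0.002],"angular": [0,0,0]},
  {"travel": [0,-0.0043,-0.0019],"angular": [0,0,0]},
  {"travel": [0,0,0],"angular": [0,0,0]},
])

```text
time: 11.05
position: [0.5913, 0.3677, 0.1592]
tool_rot: [1.323, 2.848, 0.006]
ft_force: [1.3, 2.3, -3.0]
grip_width: 0.247
```

```bash
python3 look.py 17 scene wrist
```

```text
11.05 [0.59127216 0.36765462 0.15916145] jaw 0.7008998378583277 tilt [ 0.003  0.003 -1.   ] w 21.530835945447052 [ 1.3  2.3 -3. ] [ 0.76 -0.99  0.1 ] [-0.02  0.58 -0.85  1.37  0.43  1.38 -0.17]
```

View pics/scene_17.png

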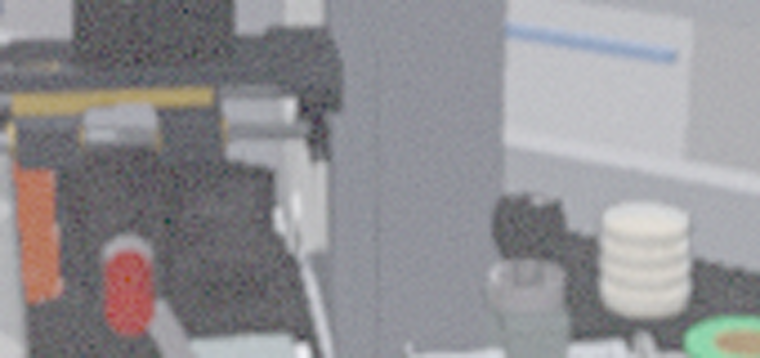

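View pics/wrist_17.png

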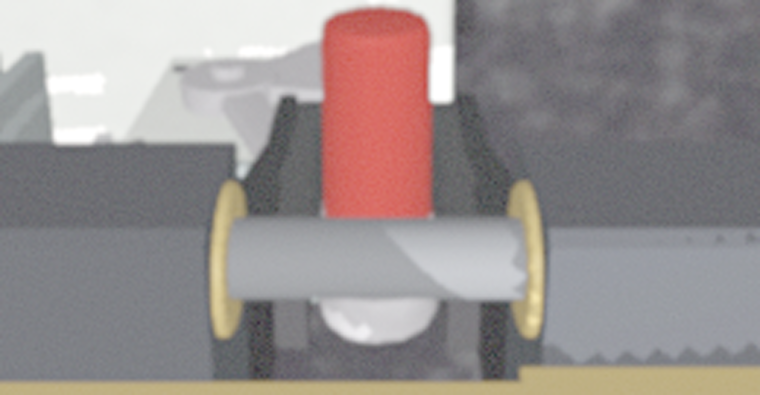

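Emit:
servo_tool([
  {"travel": [0,-0.0045,-0.0016],"angular": [0,0,0]},
  {"travel": [0,-0.0045,-0.0015],"angular": [0,0,0]},
  {"travel": [0,-0.0045,-0.0014],"angular": [0,0,0]},
  {"travel": [0,-0.0045,-0.0012],"angular": [0,0,0]},
  {"travel": [0,0,0],"angular": [0,0,0]},
])

```text
time: 11.65
position: [0.5783, 0.3566, 0.1667]
tool_rot: [1.323, 2.846, 0.009]
ft_force: [3.8, 3.2, 1.1]
grip_width: 0.243
```

```bash
python3 look.py 18 scene
```

```text
11.65 [0.57830356 0.35658461 0.16668333] jaw 0.7007094976021594 tilt [ 0.005  0.004 -1.   ] w 21.145014436303672 [3.8 3.2 1.1] [ 0.96 -1.28 -0.02] [ 0.02  0.54 -0.87  1.41  0.41  1.37 -0.16]
```

View pics/scene_18.png

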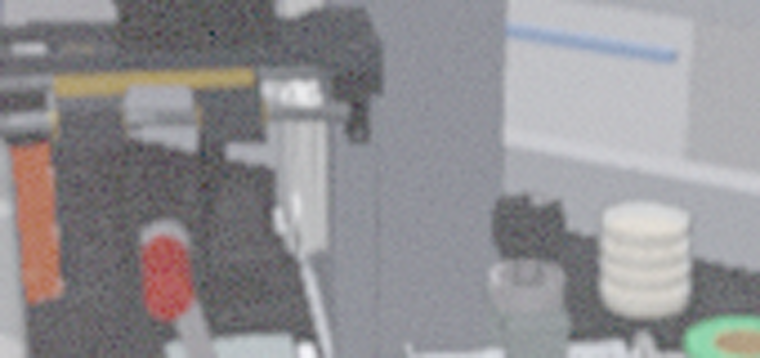

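Emit:
servo_tool([
  {"travel": [0,-0.0047,-0.001],"angular": [0,0,0]},
  {"travel": [0,-0.0047,-0.0008],"angular": [0,0,0]},
  {"travel": [0,-0.0047,-0.0007],"angular": [0,0,0]},
  {"travel": [0,-0.0047,-0.0005],"angular": [0,0,0]},
  {"travel": [0,0,0],"angular": [0,0,0]},
])

```text
time: 12.2
position: [0.565, 0.3452, 0.1715]
tool_rot: [1.322, 2.844, 0.014]
ft_force: [4.8, 3.5, 6.8]
grip_width: 0.233
```

```bash
python3 look.py 19 scene
```

```text
12.2 [0.56500932 0.34519674 0.17154954] jaw 0.7004672692916782 tilt [ 0.009  0.006 -1.   ] w 20.23953659229176 [4.8 3.5 6.8] [ 0.91 -1.5   0.05] [ 0.05  0.5  -0.88  1.46  0.39  1.36 -0.15]
```

View pics/scene_19.png

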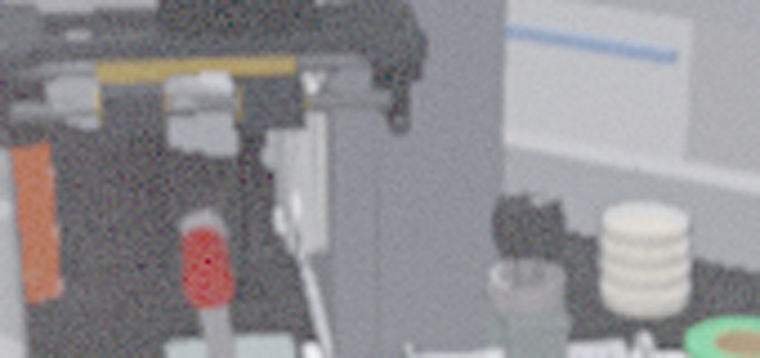

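Emit:
servo_tool([
  {"travel": [0,-0.0047,-0.0008],"angular": [0,0,0]},
  {"travel": [0,-0.0047,-0.0006],"angular": [0,0,0]},
  {"travel": [0,-0.0047,-0.0004],"angular": [0,0,0]},
  {"travel": [0,-0.0047,-0.0002],"angular": [0,0,0]},
  {"travel": [0,0,0],"angular": [0,0,0]},
])

```text
time: 12.75
position: [0.5506, 0.3329, 0.1738]
tool_rot: [1.322, 2.844, 0.013]
ft_force: [3.5, 1.7, 9.4]
grip_width: 0.226
```

```bash
python3 look.py 20 scene side wrist
python3 - <<'E'
import cv2,numpy as np
for k in (16,17,18,19,20):
    a=cv2.imread(f"pics/scene_{k}_full.png")[180:240,180:270].astype(int)
    m=(a[:,:,2]>110)&(a[:,:,1]<80)&(a[:,:,0]<80)
    m[:, :18]&=True
    n,l,st,ce=cv2.connectedComponentsWithStats(m.astype('uint8')); i=1+st[1:,4].argmax(); print(k,ce[i]+[180,180],st[i])
E
```

```text
12.75 [0.55063387 0.33285846 0.17383376] jaw 0.7003711730112184 tilt [ 0.009  0.005 -1.   ] w 19.628778399899726 [3.5 1.7 9.4] [ 0.65 -1.13 -0.02] [ 0.09  0.46 -0.9   1.5   0.36  1.35 -0.14]
16 [186.62857143 207.84285714] [ 4 16  7 21 70]
17 [187.91133005 202.33004926] [  3   9  11  28 203]
18 [187.7195122  199.46341463] [  3   3  11  34 246]
19 [187.63865546 199.37394958] [  3   3  10  34 238]
20 [187.65289256 199.51239669] [  3   3  11  34 242]
```

View pics/scene_20.png

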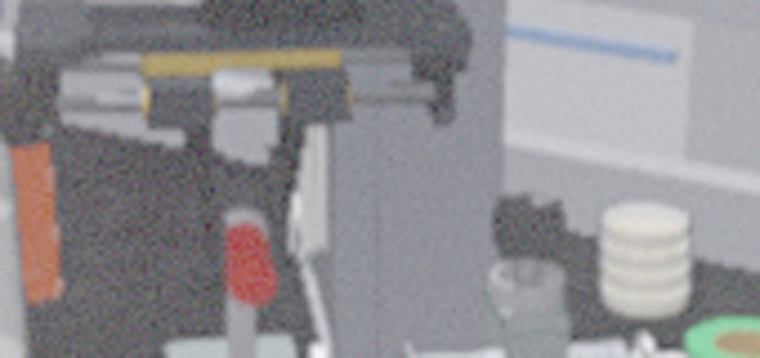

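View pics/wrist_20.png

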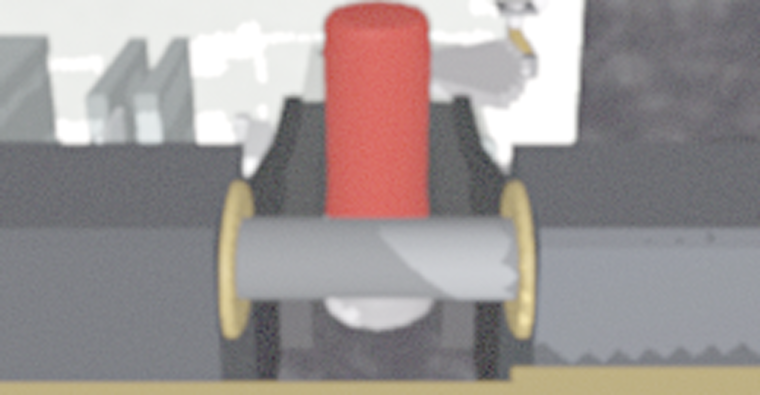

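Emit:
servo_tool([
  {"travel": [0,0,0.002],"angular": [0,0,0]},
  {"travel": [0,0,0.002],"angular": [0,0,0]},
  {"travel": [0,0,0.002],"angular": [0,0,0]},
  {"travel": [0,0,0.002],"angular": [0,0,0]},
  {"travel": [0,0,0],"angular": [0,0,0]},
], squeeze=18)

```text
time: 13.4
position: [0.5549, 0.3365, 0.1731]
tool_rot: [1.319, 2.836, 0.031]
ft_force: [6.4, 3.5, 30.7]
grip_width: 0.235
```

```bash
python3 look.py 21 scene wrist
```

```text
13.4 [0.55488256 0.33652888 0.17312792] jaw 0.7001856936544378 tilt [ 0.021  0.012 -1.   ] w 20.40504320567806 [ 6.4  3.5 30.7] [ 0.83 -1.75 -0.01] [ 0.09  0.46 -0.9   1.5   0.37  1.33 -0.14]
```

View pics/scene_21.png

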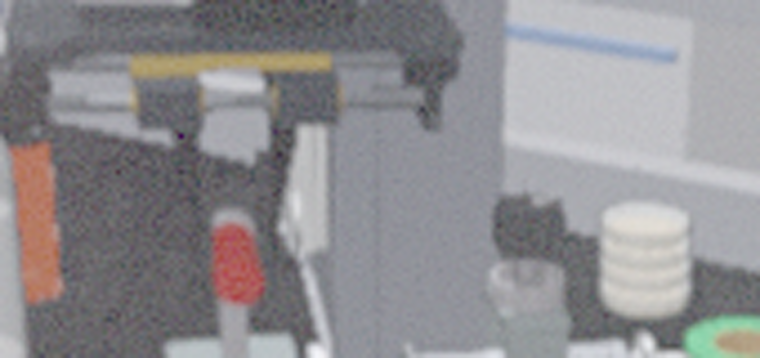

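View pics/wrist_21.png

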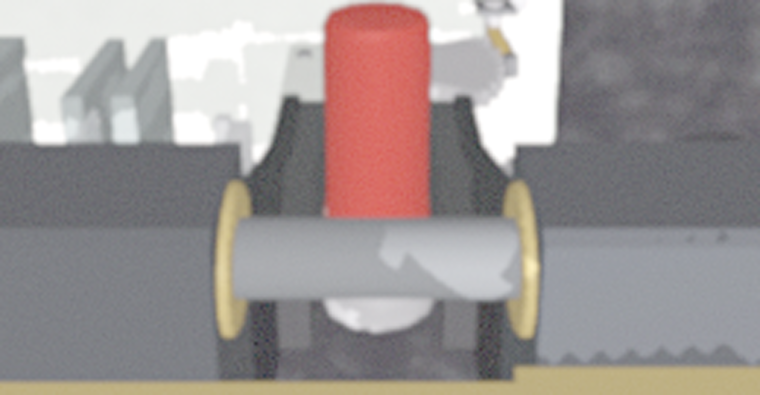

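Emit:
servo_tool([
  {"travel": [0,0,-0.002],"angular": [0,0,0]},
  {"travel": [0,0,0],"angular": [0,0,0]},
  {"travel": [0,0,0],"angular": [0,0,0]},
], squeeze=11)

```text
time: 13.8
position: [0.5541, 0.3359, 0.1729]
tool_rot: [1.32, 2.838, 0.027]
ft_force: [6.0, 3.6, 22.9]
grip_width: 0.238
```

```bash
python3 look.py 22 scene wrist
```

```text
13.8 [0.55406617 0.33585774 0.17285474] jaw 0.7003697184668832 tilt [ 0.018  0.011 -1.   ] w 20.69755166394968 [ 6.   3.6 22.9] [ 1.07 -1.83  0.01] [ 0.09  0.46 -0.9   1.5   0.37  1.33 -0.14]
```

View pics/scene_22.png

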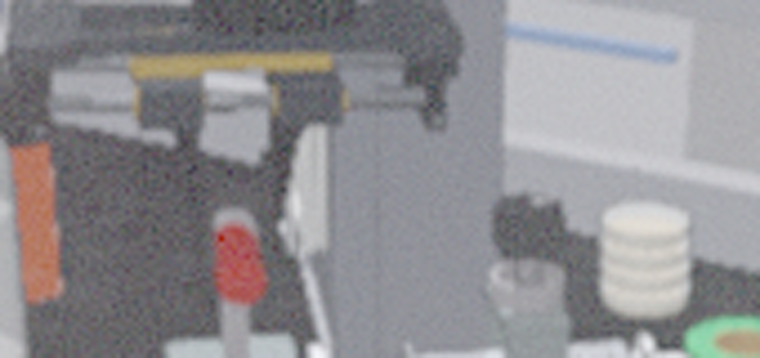

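View pics/wrist_22.png

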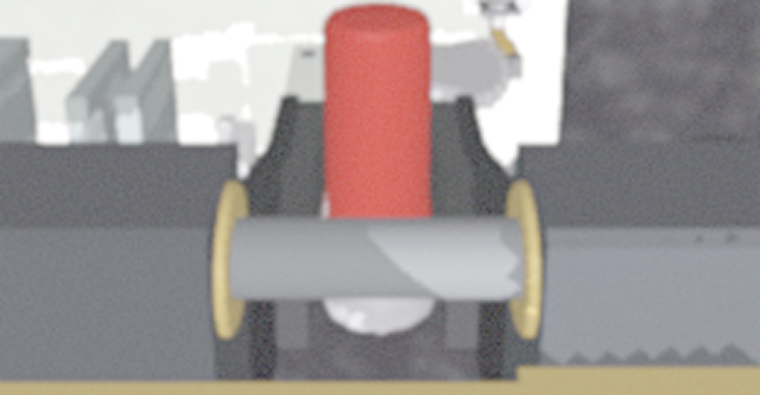

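Emit:
servo_tool([
  {"travel": [0,-0.002,-0.001],"angular": [0,0,0]},
  {"travel": [0,-0.002,-0.001],"angular": [0,0,0]},
  {"travel": [0,-0.0015,-0.001],"angular": [0,0,0]},
  {"travel": [0,0,0],"angular": [0,0,0]},
], squeeze=15)

```text
time: 14.3
position: [0.5479, 0.3307, 0.1733]
tool_rot: [1.321, 2.841, 0.019]
ft_force: [3.8, 3.1, 16.6]
grip_width: 0.231
```

```bash
python3 look.py 23 scene wrist
```

```text
14.3 [0.54790364 0.33070164 0.17334295] jaw 0.7004368559935072 tilt [ 0.013  0.007 -1.   ] w 20.119263483377868 [ 3.8  3.1 16.6] [ 0.87 -1.37 -0.04] [ 0.1   0.45 -0.9   1.52  0.36  1.33 -0.13]
```

View pics/scene_23.png

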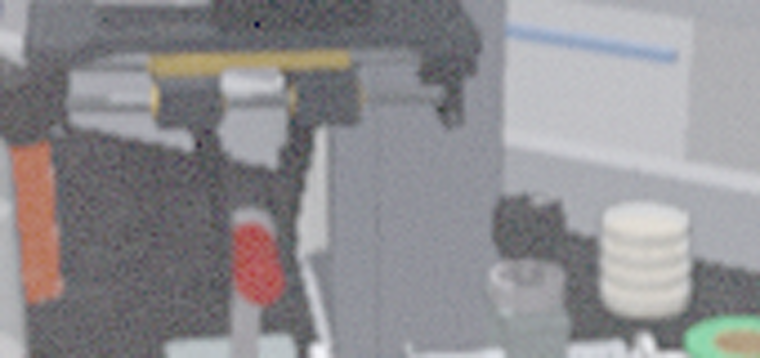

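View pics/wrist_23.png

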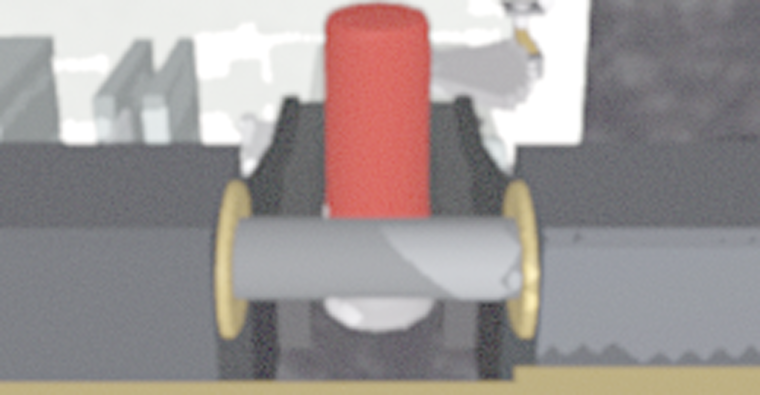

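Emit:
servo_tool([
  {"travel": [0,-0.001,-0.001],"angular": [0,0,0]},
  {"travel": [0,0,0],"angular": [0,0,0]},
  {"travel": [0,0,0],"angular": [0,0,0]},
], squeeze=20)

```text
time: 14.7
position: [0.5472, 0.3301, 0.1735]
tool_rot: [1.321, 2.842, 0.019]
ft_force: [6.2, 5.3, 13.6]
grip_width: 0.228
```

```bash
python3 look.py 24 scene side
python3 - <<'E'
from h import *
from bench import ctrl
a=cv2.imread("pics/scene_24_full.png")[170:225,205:275]
cv2.imwrite("pics/z.png",cv2.resize(np.clip((a/255.)**.35*255,0,255).astype('uint8'),None,fx=10,fy=10,interpolation=cv2.INTER_CUBIC))
s=ctrl.get_state();c=ctrl.calibration("scene");Rm=R.from_rotvec(s["tool_rot"]).as_matrix()
print(((proj(c,[s["position"]+Rm@np.array([-.0095,y,z]) for z in (.011,-.01) for y in(.011,.02,-.011,-.02)])-[205,170])*10).round().tolist())
p=[.5272,.2304,-.867]
for q in (.60,.628,.656):
  A=.55-q; print(q,((proj(c,press2w(p,[[x,.09+.12*np.sin(A),.064+.12*np.cos(A)] for x in(-.091,-.064,-.037)])-[205,170])*10) if 0 else (proj(c,press2w(p,[[x,.09+.12*np.sin(A),.064+.12*np.cos(A)] for x in(-.091,-.064,-.037)]))-[205,170])*10).round().tolist())
E
```

```text
14.7 [0.54722655 0.33013223 0.17346079] jaw 0.7004387952358316 tilt [ 0.012  0.008 -1.   ] w 19.810815934199802 [ 6.2  5.3 13.6] [ 1.12 -1.77 -0.01] [ 0.1   0.45 -0.9   1.52  0.36  1.33 -0.13]
[[271.0, 460.0], [227.0, 463.0], [378.0, 455.0], [421.0, 453.0], [269.0, 366.0], [225.0, 368.0], [376.0, 362.0], [420.0, 360.0]]
0.6 [[316.0, 435.0], [305.0, 383.0], [295.0, 334.0]]
0.628 [[333.0, 435.0], [322.0, 383.0], [311.0, 334.0]]
0.656 [[350.0, 435.0], [338.0, 383.0], [327.0, 334.0]]
```

View pics/z.png

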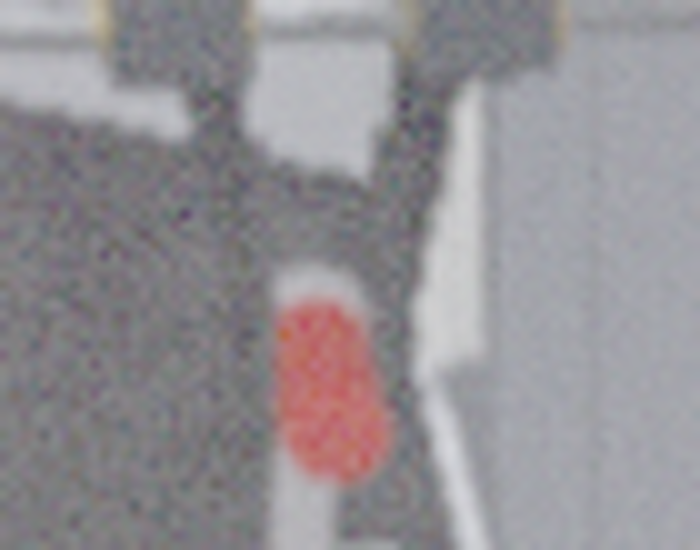

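View pics/side_24_full.png

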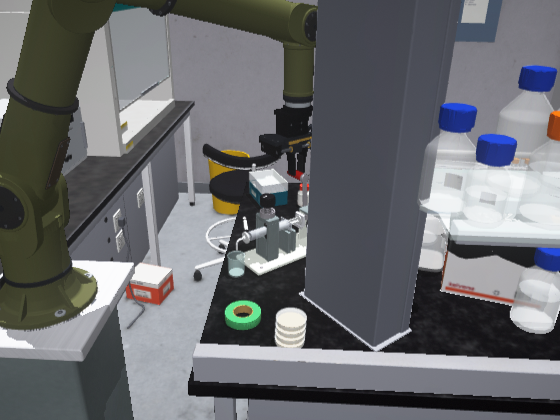

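Emit:
servo_tool([
  {"travel": [0,0,0.001],"angular": [0,0,0]},
  {"travel": [0,0,0],"angular": [0,0,0]},
  {"travel": [0,0,0],"angular": [0,0,0]},
], claw=0.0235)

```text
time: 15.1
position: [0.5461, 0.3299, 0.1709]
tool_rot: [1.321, 2.844, 0.016]
ft_force: [6.2, 5.0, 7.2]
grip_width: 0.266
```

```bash
python3 look.py 25 scene wrist
```

```text
15.1 [0.54609284 0.32991752 0.1708874 ] jaw 0.700963621652528 tilt [ 0.01   0.007 -1.   ] w 23.124980354180128 [6.2 5.  7.2] [ 1.26 -1.6  -0.  ] [ 0.1   0.45 -0.9   1.52  0.36  1.33 -0.13]
```

View pics/scene_25.png

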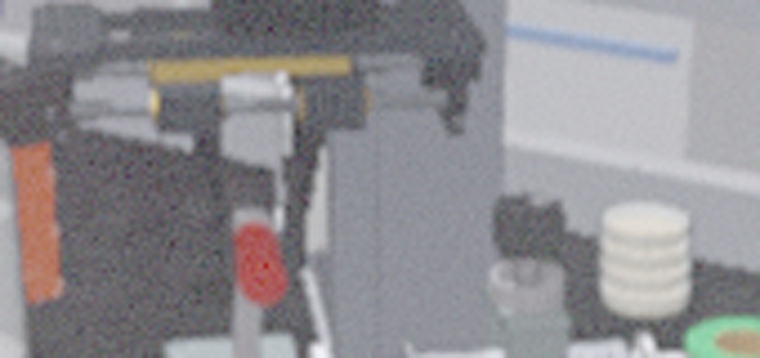

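View pics/wrist_25.png

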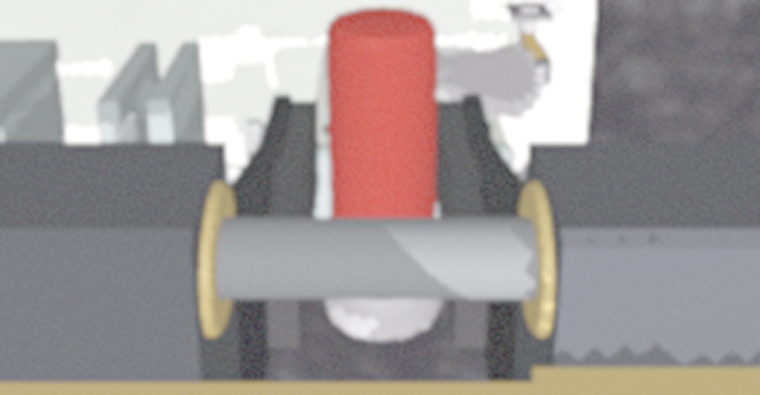

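Emit:
servo_tool([
  {"travel": [0,0,0.0015],"angular": [0,0,0]},
  {"travel": [0,0,0.0015],"angular": [0,0,0]},
  {"travel": [0,0,0.001],"angular": [0,0,0]},
  {"travel": [0,0,0],"angular": [0,0,0]},
])

```text
time: 15.6
position: [0.5457, 0.3301, 0.1663]
tool_rot: [1.321, 2.845, 0.016]
ft_force: [6.1, 5.7, 4.6]
grip_width: 0.273
```

```bash
python3 look.py 26 scene wrist
```

```text
15.6 [0.54574853 0.33008549 0.16632609] jaw 0.7013372228131439 tilt [ 0.009  0.007 -1.   ] w 23.710500408292372 [6.1 5.7 4.6] [ 1.41 -1.6   0.02] [ 0.1   0.45 -0.9   1.53  0.36  1.33 -0.14]
```

View pics/scene_26.png

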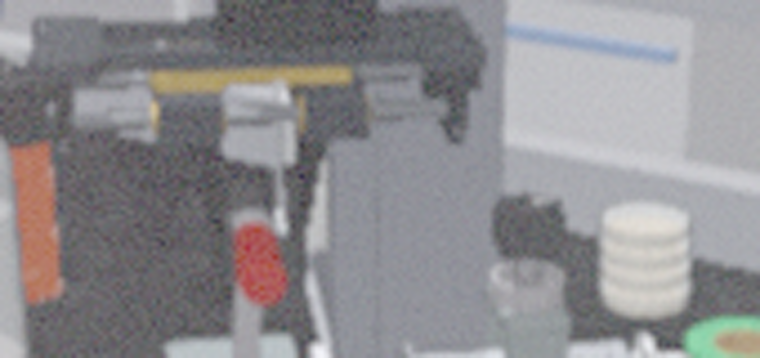

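View pics/wrist_26.png

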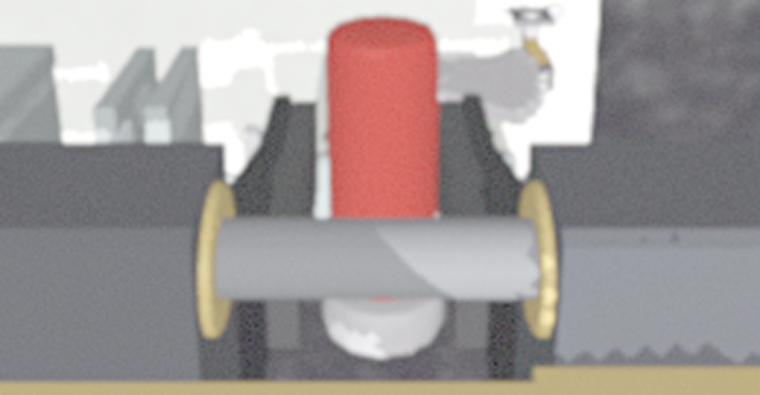

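Emit:
servo_tool([
  {"travel": [0,0.0005,0],"angular": [0,0,0]},
  {"travel": [0,0,0],"angular": [0,0,0]},
  {"travel": [0,0,0],"angular": [0,0,0]},
  {"travel": [0,0,0],"angular": [0,0,0]},
], claw=0.01, squeeze=25)

```text
time: 16.1
position: [0.5462, 0.3305, 0.1664]
tool_rot: [1.321, 2.845, 0.016]
ft_force: [6.4, 6.3, 5.2]
grip_width: 0.245
```

```bash
python3 look.py 27 scene wrist
python3 - <<'E'
from h import *
a=cv2.imread("pics/scene_27_full.png")[170:225,205:275]
cv2.imwrite("pics/z2.png",cv2.resize(np.clip((a/255.)**.35*255,0,255).astype('uint8'),None,fx=10,fy=10,interpolation=cv2.INTER_CUBIC))
E
```

```text
16.1 [0.54624428 0.33052957 0.16637261] jaw 0.7014270268658694 tilt [ 0.009  0.007 -1.   ] w 21.348526550395373 [6.4 6.3 5.2] [ 1.42 -1.76  0.05] [ 0.1   0.45 -0.9   1.53  0.36  1.33 -0.14]
```

View pics/z2.png

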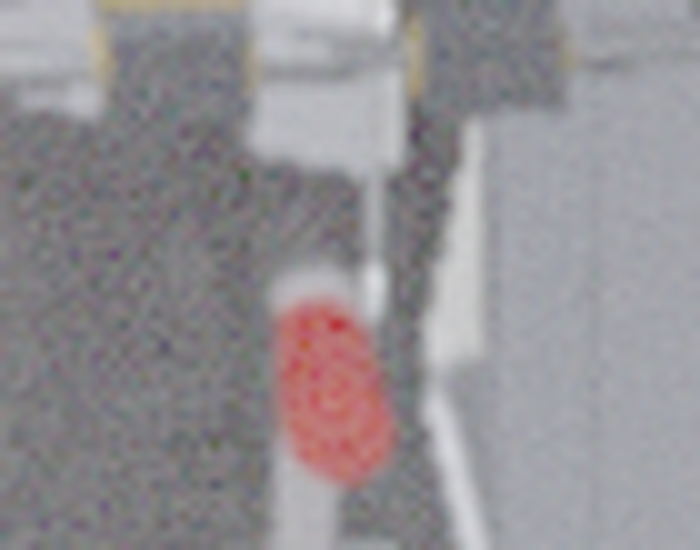

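View pics/wrist_27.png

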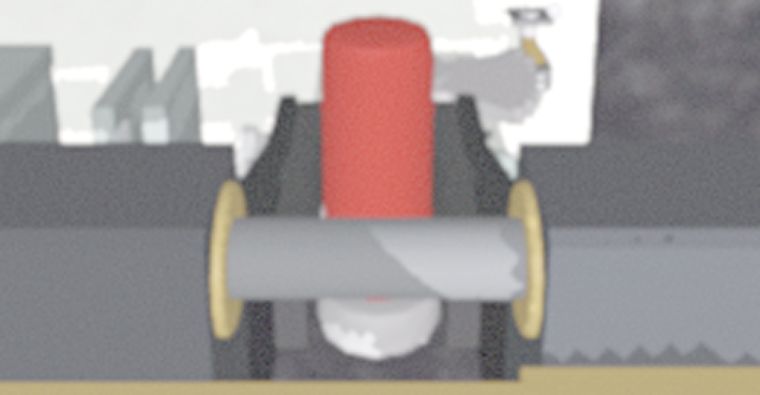

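View pics/scene_27_full.png

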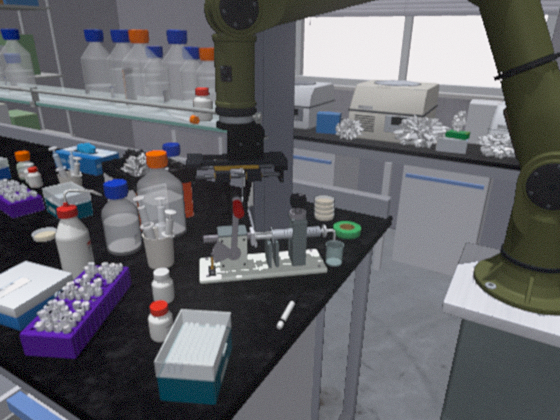

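Emit:
servo_tool([
  {"travel": [0,0,0],"angular": [0,0,0]},
  {"travel": [0,0,0],"angular": [0,0,0]},
  {"travel": [0,0,0],"angular": [0,0,0]},
  {"travel": [0,0,0],"angular": [0,0,0]},
  {"travel": [0,0,0],"angular": [0,0,0]},
])

```text
time: 16.7
position: [0.5462, 0.3305, 0.1664]
tool_rot: [1.321, 2.845, 0.016]
ft_force: [6.6, 5.4, 6.0]
grip_width: 0.242
```

```bash
python3 look.py 28 scene
python3 - <<'E'
import cv2,numpy as np
for k in (14,24,25,26,27,28):
    a=cv2.imread(f"pics/scene_{k}_full.png")[195:235,197:250].astype(int)
    w=((a[:,:,2]-np.maximum(a[:,:,1],a[:,:,0]))>50)
    v,u=np.nonzero(w); print(k,u.mean()+197,v.mean()+195,w.sum())
E
```

```text
16.7 [0.54624681 0.33052667 0.16637236] jaw 0.7014416703648912 tilt [ 0.009  0.007 -1.   ] w 21.0486875802837 [6.6 5.4 6. ] [ 1.41 -1.68  0.01] [ 0.1   0.45 -0.9   1.53  0.36  1.33 -0.14]
14 201.3664596273292 219.00621118012424 161
24 237.33766233766232 208.82467532467533 154
25 237.46103896103895 208.83766233766232 154
26 237.53846153846155 208.78846153846155 156
27 237.6258064516129 208.69677419354838 155
28 237.61184210526315 208.75 152
```

```bash
python3 -c "
from bench import ctrl
print(ctrl.close_job()); s=ctrl.get_state(); print(s['time'],s['position'],s['ft_force'],s['grip_width'])"
```

```text
the job is handed in; nothing more can be done
None
the job is handed in; nothing more can be done
```

I clamped the syringe first, then pushed the lever to the fourth click. I handed the job in at about 16.7 s with the gripper still holding the lever there.

- **Clamp:** I pressed the knob down about 8.3 mm and turned it clockwise. The upward spring force dropped to zero as the thread took it, and the turning moment rose to 0.86 N m at the stop. The knob then slipped in the fingers, and it stayed down after I let go.
- **Lever:** The grip moved 36.25 px in the scene camera, against about 36.1 px expected for the fourth click, so the lever stood at about 0.63 rad (target 0.628). It never came near the fifth click. The position and grip did not change over the last 0.5 s of holding.
- **Bench:** The beaker and the other objects looked unmoved in the last scene picture.

Two things did not go as expected:

- **Fingertips:** In all three cameras they appeared about 20 mm shorter than stated, so the hand crept up the lever grip during the push. Pressing down to correct this reached 31 N at the wrist and pushed the lever back to about 0.55 rad for a moment. I pushed it forward again, eased the jaws to 23.5 mm with the lever still held on the rear finger, went deeper and closed again.
- **Pose readings:** The reported arm position varied by 1–2 mm, so I relied on the camera for the final lever angle.

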